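# Refit the filler plug of a gear unit

### The arm

A 6-joint arm with a two-finger parallel gripper is mounted at the origin on the work surface. World frame = base frame: x ahead of the robot, y to its left, z up, the work surface at z = 0. Lengths are in m, angles in degrees, forces in N, time in s.
With the tool pointing down it reaches from about 0.3 to 0.875 m from the base axis. Payload 4.2 kg.
Tool frame: the origin (TCP) lies midway between the tips of the shut fingers; the grasp point (between the pads) lies manip.hold_point_z behind it (manip.hold_point_z is the distance from the TCP to the grasp point, in m); z points along the fingers, x is the direction in which the jaws open and shut, and the axes are right-handed (so a half turn about z gives the same grasp; the last joint's range is limited). The gripper opens to 85 mm and grips with 20 to 120 N. Pads are 22 mm wide; open, the fingers measure 114 mm over their backs; the gripper's body (76 mm by 85 mm) begins 54 mm behind the grasp point. The pads swing forward as they close: fully open they stand 13 mm farther back than shut.
Start: joints at [65.661, 18.312, 89.639, -0, 72.044, -1.146], TCP at [0.226, 0.529, 0.231] pointing down, gripper open.
Joint ranges: [-177.97, 177.97], [-48.28, 115.42], [12.27, 149.76], [-77.06, 257.06], [2.81, 150.46], [-146.56, 146.56]. Speed limits (degrees/s): [147.25, 147.25, 180, 180, 180, 180].

### API

Orientations are given as a 3x3 rotation matrix whose columns are the frame's x, y, z axes.
In Python, from workcell import manip gives the robot as it stands. The module is installed in compiled form; this text tells all that it offers.
- The arm moves only by the tool servo_tool, never from a script. Its argument "commands" is a list of rows, each an object of numbers: "x", "y", "z": the shift along the world's x, y, z in mm; "ax", "ay", "az": the turn, a rotation vector about the world's x, y, z in rad; "claw": the closure in counts, from 0 (fully open) to 255 (shut). A call has 1 to 20 rows; each row is the pose to reach, as a shift and turn from the pose commanded when the call began; what a row does not reach only later rows make up. A row lasts 1/12 s, in which the tool goes at most 41.7 mm and 7.16 degrees, less where a joint would pass 70% of its speed; a pose out of reach is approached as far as the arm can. A call with a gripper value outside its range is refused whole. The fingers move at their own pace and stop on an object; "grip_force" is the grip in N (left out, the last holds). Time passes only in rows, so rows that repeat a pose let the fingers close. It gives the time, the measured TCP pose, the force and the opening at its end, in the units of the state.
- manip.observe(): the state, without advancing time (a new reading comes with each control period).
- manip.camera(name): name is "side" or "top" or "wrist"; returns a dict with "color" (384x512x3 uint8, blue, green, red), "fx", "fy", "cx", "cy" (pixels), "origin" and "orientation" of the camera in the world. Camera axes: x right, y up, looking along -z (the intrinsics and any distortion apply to the point x, -y, -z); pixel columns grow to the right and rows downward; lengths in m; the calibration is good to about 2 mm. A picture is of the moment at which its call begins. There is no depth.
- manip.close_job(): hands the job in, once; it reports no verdict.
The state is a dict: "time": time; "joint_pos": joint angles; "qd": joint speeds; "joint_efforts": joint torques, N m; "eef_pos": TCP position; "tool_rot": TCP orientation; "ft_force": force on the tool from outside, world axes, zero at the start; "ft_torque": the same for the moment, N m; "opening": finger opening in m.
Only numpy, scipy, OpenCV 4.12 (cv2) and the standard library are available. Lean on these libraries where they do the work, as an engineer would, in place of code of your own. Each camera call takes 0.05 s, during which the arm holds its last target.

### The job

Pick up the large wing plug and screw it into the leaning filler neck of the green gear unit: set it in the neck, turn it backward (anticlockwise) until it drops onto the thread start, then turn it forward (clockwise) without cross-threading or forcing it, until it is fully home with its flange flat on the rim of the neck. Let go of it there, and leave the smaller hex-headed plug standing where it is.

Things in the scene. Friction and masses are not known exactly. Their poses are not given: they have to be found in the camera images.
- plug: Steel wing plug, 69 mm tall, 0.25 to 0.45 kg, standing upright on its nose. Origin: centre of the flat underside; z up to the wing, x along the wing. Shank 34 mm in diameter (foot chamfered to 27 mm over 5 mm) up to z = 31 mm; round flange 62 mm in diameter from z = 31 to 37 mm; wing above. A half turn about z leaves it the same.
- plug_wing (a point): Centre of the plug's wing, the part to grip: an upright flat plate 46 mm long (plug x), 12 mm thick (plug y), standing 32 mm above the flange (plug z = 37 to 69 mm). This point is 53 mm above the plug's origin.
- plug_lugs (a point): Point on the plug's axis, 12 mm above its origin, level with the underside of its two thread lugs. The lugs stick out at plug +x and -x, right below the two ends of the wing: 47 mm across over both, 8.5 mm wide, 4.5 mm high.
- port: Mouth of the filler neck, a green tube 68 mm outside, 51 mm bore, 150 mm above the bench on the fixed green gear unit (yaw within 20 deg). Origin: centre of the rim; z points out along the neck's axis, leaning 30 deg from vertical towards the robot's side; y level; x away from the robot and 30 deg upward. Anticlockwise (backward) is a positive turn about z.
- thread_top (a point): Point on the neck's axis 4 mm inside the rim, where two right-handed thread ribbons (4 mm thick, clear width 37 mm between them) begin, 180 deg apart. Set in with its wing along port x, the plug rests on them with its origin 16 to 20 mm inside the rim. The starts then lie 20 to 70 deg further anticlockwise (unknown, varies); the plug rises up to 3.5 mm on the way.
- thread_start (a point): Point on the axis 26 mm inside the rim: the plug's origin comes to 25 to 26 mm, falling some 9 mm by its own weight, once it is free and its lugs are over the starts (20 deg wider than a lug). Shoulders stop a lug turned clockwise before it has dropped, and one turned on anticlockwise past the start.
- seat (a point): Point on the axis 31 mm inside the rim: where the plug's origin is when its flange lies on the rim. From the start it takes some 85 to 110 deg clockwise; the plug sinks 20 mm per full turn. Home, it stops firmly and the turning moment jumps (over 0.5 N m). Friction then holds it when let go.
- hexplug: Smaller steel plug with a six-sided head, 38 mm tall, 38 mm wide at its collar, standing on the bench; not to be moved. Origin: centre of its underside.
There are look-alikes about, which are no part of the job. What is shaped like the plug but orange is not meant.

How it is judged (in metres and radians):
On the way:
1. the plug has dropped squarely onto the thread start (z of plug in the frame of port between -0.0285 and -0.024 m and angle between the z axis of plug and the z axis of port, either way round below 0.12 rad and distance between plug and thread_start below 0.006 m), for 0.1 s.
At the end, for the whole second after the job is handed in: The wing plug is screwed home in the neck: its flange within 1 mm of the rim, its axis within 3 deg of the neck's and its foot within 4 mm of the seat point, at rest and released; the hex plug still stands within 20 mm of its place (z of plug in the frame of port between -0.033 and -0.03 m and angle between the z axis of plug and the z axis of port, either way round below 0.05 rad and linear speed of plug below 0.01 m/s and distance of hexplug from where it was at the start of the episode below 0.02 m and angle between hexplug's own z axis and vertical below 0.2 rad and distance between plug and seat below 0.004 m); the robot touches nothing.
It fails at once if the plug is cross-threaded: down in the thread but cocked by more than 10 deg (z of plug in the frame of port below -0.0235 m and distance between plug and port below 0.045 m and angle between the z axis of plug and the z axis of port, either way round above 0.17 rad).
It fails at once if the plug is forced: pressed against the neck or its thread with more than 80 N before it is home (contact force between plug and port above 80 N and z of plug in the frame of port above -0.0295 m and distance between plug and port below 0.05 m).
It fails at once if the hex plug is moved by more than 30 mm (distance of hexplug from where it was at the start of the episode above 0.03 m).
It also fails if it takes over 58 s, if anything falls off the work surface, if the arm or the gripper's body presses on something with over 40 N, if the wrist force passes 120 N, or if a joint passes its speed limit or range.

## Working session

There is one attempt and no reset: what is moved stays moved. The work goes in short steps, Python scripts to look and compute and a tool call to move; the robot and the scene stay as the last step left them, time stands still between calls to the robot, and variables do not carry over. Pictures are saved under pics/ and viewed, and the job is handed in when it is done.

Besides the shell and the picture viewer there is one more tool, called after "Call:" as a command line: name --argument value ..., lists and objects as JSON in quotes. servo_tool: Moves the arm, as the interface text tells. Its arguments: {"type":"object","properties":{"commands":{"type":"array","items":{"type":"object","properties":{"x":{"type":"number"},"y":{"type":"number"},"z":{"type":"number"},"ax":{"type":"number"},"ay":{"type":"number"},"az":{"type":"number"},"claw":{"type":"number"}}}},"grip_force":{"type":"number"}},"required":["commands"]}

```bash
mkdir -p pics; python3 - <<'E'
from workcell import manip
import cv2
s=manip.observe(); print(s, manip.hold_point_z)
for n in ("side","top","wrist"):
    c=manip.camera(n); cv2.imwrite(f"pics/{n}0.png",c["color"]); print(n,{k:v for k,v in c.items() if k!="color"})
E
```

```text
{'time': 0.0, 'joint_pos': array([ 6.56596246e+01,  1.83509219e+01,  8.97073502e+01, -6.49090061e-04,
        7.20424839e+01, -1.14662475e+00]), 'qd': array([-0.01621358, -0.03941503, -0.03327152,  0.00408163,  0.10962845,
        0.02094448]), 'joint_efforts': array([ 1.70549214e-03, -4.15523672e+01, -2.34172618e+01,  1.04544822e-04,
        8.33447644e-03, -1.73418715e-05]), 'eef_pos': array([0.22627132, 0.52808901, 0.23048306]), 'tool_rot': array([[ 3.93837808e-01,  9.19179672e-01, -7.14967582e-04],
       [ 9.19178268e-01, -3.93838456e-01, -1.60665469e-03],
       [-1.75838606e-03, -2.44213026e-05, -9.99998454e-01]]), 'ft_force': array([ 0.62725939, -0.84216322, -0.07360131]), 'ft_torque': array([-0.02034315, -0.00385037, -0.03514043]), 'opening': 0.08543900326010384} 0.0187
side {'fx': 476.52564566241665, 'fy': 476.52564566241665, 'cx': 256.47099120955573, 'cy': 194.89835501406122, 'origin': array([ 0.34465803, -0.82263421,  0.55767396]), 'orientation': array([[ 0.97656484,  0.10467425, -0.18805428],
       [-0.21518842,  0.49063062, -0.84437879],
       [ 0.00388047,  0.86505774,  0.5016573 ]])}
top {'fx': 449.604829831253, 'fy': 449.604829831253, 'cx': 254.09273722231416, 'cy': 187.86550366290126, 'origin': array([ 0.37002549, -0.05746471,  1.13110012]), 'orientation': array([[ 0.02395736,  0.98798772, -0.15266406],
       [-0.99965123,  0.02537215,  0.00732569],
       [ 0.01111111,  0.15243531,  0.98825099]])}
wrist {'fx': 286.97229260969186, 'fy': 286.97229260969186, 'cx': 254.30154449225978, 'cy': 192.29441833244522, 'origin': array([0.15066869, 0.56077262, 0.37277408]), 'orientation': array([[ 0.39390309, -0.87148838, -0.2921444 ],
       [ 0.91914817,  0.37256123,  0.12792485],
       [-0.00264334, -0.31891398,  0.94777998]])}
```

View pics/side0.png

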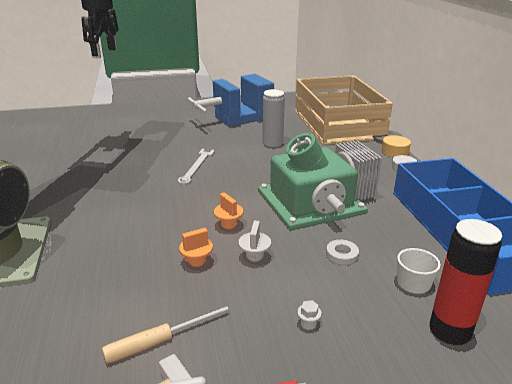

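View pics/top0.png

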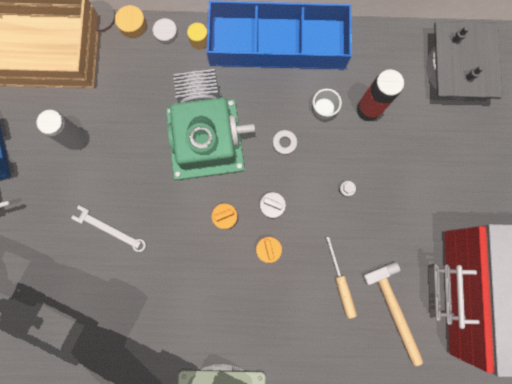

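View pics/wrist0.png

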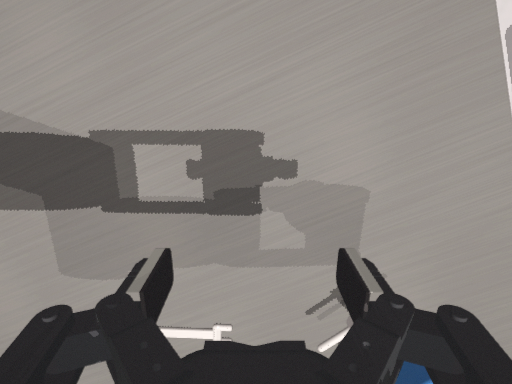

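The steel wing plug is at side (255,245), top (273,205). Its look-alikes are orange: side (229,212) and (196,248), top (224,216) and (269,250). The hex plug is at side (309,315), top (348,188), and the neck mouth at side (306,150), top (201,137). I'll enlarge to confirm and measure.

```bash
python3 - <<'E'
import cv2, numpy as np
t=cv2.imread("pics/top0.png"); s=cv2.imread("pics/side0.png")
def crop(im,x0,y0,w,h,k): return cv2.resize(im[y0:y0+h,x0:x0+w],None,fx=k,fy=k,interpolation=cv2.INTER_CUBIC)
cv2.imwrite("pics/c_top.png",np.hstack([crop(t,248,180,50,50,8),crop(t,170,107,50,50,8)]))
cv2.imwrite("pics/c_side.png",np.hstack([crop(s,230,212,50,60,8),crop(s,275,122,50,60,8)]))
E
```

```text
(no output)
```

View pics/c_top.png

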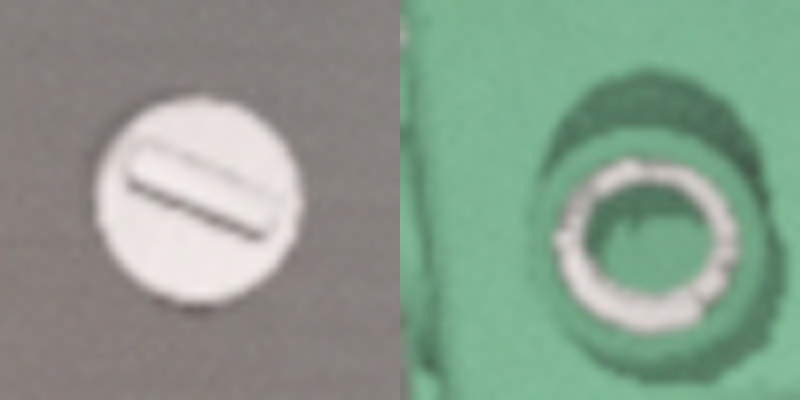

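View pics/c_side.png

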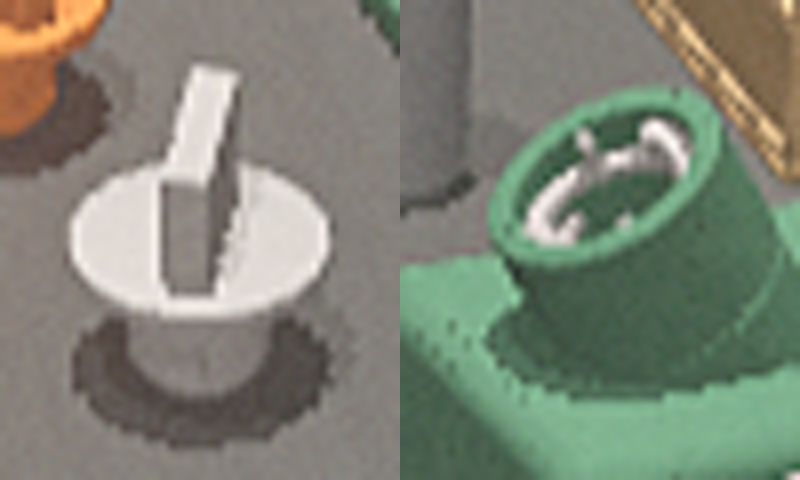

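```bash
cat > h.py <<'E'
import cv2, numpy as np, pickle
from workcell import manip
CAM={}
def setcams(): 
    d={}
    for n in ("side","top"):
        c=manip.camera(n); d[n]={k:v for k,v in c.items()}
    pickle.dump(d,open("cams.pkl","wb"))
def cams(): return pickle.load(open("cams.pkl","rb"))
def proj(c,P):
    p=(np.atleast_2d(P)-c["origin"])@c["orientation"]
    return np.c_[c["cx"]+c["fx"]*p[:,0]/-p[:,2], c["cy"]-c["fy"]*p[:,1]/-p[:,2]]
def ray(c,u,v):
    d=c["orientation"]@np.array([(u-c["cx"])/c["fx"],-(v-c["cy"])/c["fy"],-1]); return c["origin"],d/np.linalg.norm(d)
def atz(c,u,v,z):
    o,d=ray(c,u,v); return o+d*(z-o[2])/d[2]
def Rport(yaw):  # yaw rad: x horizontally along yaw
    c,s=np.cos(yaw),np.sin(yaw); h=np.array([c,s,0]); up=np.array([0,0,1.])
    a=np.radians(30); z=np.cos(a)*up-np.sin(a)*h; x=np.cos(a)*h+np.sin(a)*up
    return np.c_[x,np.cross(z,x),z]
def zoom(im,x0,y0,w,h,k):
    o=cv2.resize(im[y0:y0+h,x0:x0+w],None,fx=k,fy=k,interpolation=cv2.INTER_CUBIC)
    return o
E
python3 - <<'E'
from h import *
setcams(); d=cams()
def g(im,x0,y0,w,h,k):
    o=zoom(im,x0,y0,w,h,k)
    for i in range(0,w,5): cv2.line(o,(i*k,0),(i*k,6 if (x0+i)%10 else 14),(0,0,255),1); cv2.putText(o,str(x0+i),(i*k,24),0,.35,(0,0,255)) if (x0+i)%10==0 else 0
    for j in range(0,h,5): cv2.line(o,(0,j*k),(6 if (y0+j)%10 else 14,j*k),(0,0,255),1); cv2.putText(o,str(y0+j),(16,j*k+4),0,.35,(0,0,255)) if (y0+j)%10==0 else 0
    return o
a=g(d["side"]["color"],280,125,50,40,15); b=g(d["top"]["color"],180,110,50,40,15)
cv2.imwrite("pics/n_s.png",a);cv2.imwrite("pics/n_t.png",b)
for n,uv in (("top",(272.9,204.8)),("side",(254.9,242))): print(n,atz(d[n],*uv,0.037))
c=d["top"]
print([atz(c,*p,0.069) for p in((248+125/8,180+163/8),(248+280/8,180+222/8))])
E
```

```text
top [ 0.49826715 -0.11263335  0.037     ]
side [ 0.49938436 -0.11626153  0.037     ]
[array([ 0.50455502, -0.08874752,  0.069     ]), array([ 0.4880726 , -0.13514532,  0.069     ])]
```

View pics/n_s.png

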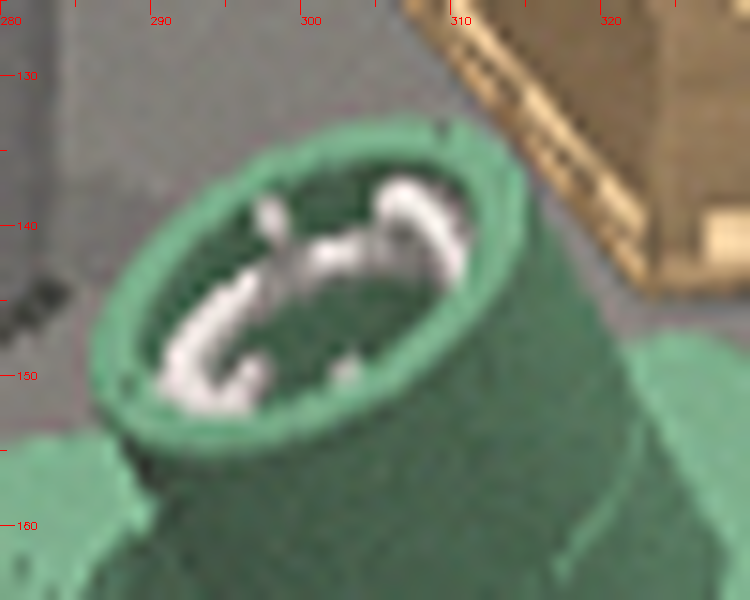

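View pics/n_t.png

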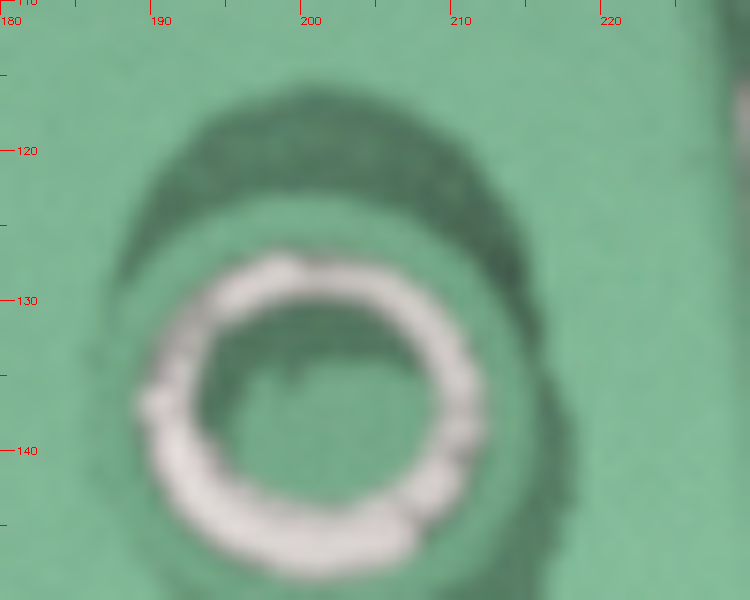

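```bash
cat > fit.py <<'E'
from h import *
from scipy.optimize import least_squares
d=cams()
S=np.array([(90,345),(100,295),(150,225),(225,165),(300,133),(400,120),(470,125),(520,165),(527,205),(505,275),(455,340),(400,385),(330,425),(250,448),(170,448),(120,420)])/15+[280,125]-.47
T=np.array([(120,285),(150,245),(200,212),(250,197),(300,193),(350,197),(400,212),(450,240),(490,270),(515,310)])/15+[180,110]-.47
th=np.linspace(0,2*np.pi,720)
def circ(p,r): 
    R=Rport(p[3]); return p[:3]+r*(np.cos(th)[:,None]*R[:,0]+np.sin(th)[:,None]*R[:,1])
def dist(c,P,pts):
    q=proj(c,P); return np.min(np.linalg.norm(q[None]-pts[:,None],axis=2),axis=1)
def res(p,off): return np.r_[dist(d["side"],circ(p,.034),S+off),dist(d["top"],circ(p,.034),T+off),(p[2]-.15)/.001*.3]
for off in (0,.5):
  f=least_squares(res,[.63,.05,.15,0],args=(off,),x_scale=[.01,.01,.01,.1],diff_step=1e-3)
  print(off,f.x,np.degrees(f.x[3]),np.round(f.fun,1))
E
python3 fit.py
python3 - <<'E'
from h import *
d=cams()
cv2.imwrite("pics/gu.png",zoom(d["top"]["color"],150,80,110,110,5))
for off in(0,.5):
  print(off,atz(d["top"],272.4+off,204.5+off,0.037),atz(d["side"],254.5+off,241.6+off,.037))
  print([atz(d["top"],u+off-.5,v+off-.5,.0+.038) for u,v in((348,188),)])
E
```

```text
0 [0.63393254 0.05884134 0.14891579 0.1785973 ] 10.232871706188957 [ 0.3  0.1  0.2  0.3  0.   0.6  0.3  0.1  0.1  0.1  0.1  0.   0.2  0.1
  0.   0.5  0.   0.3  0.2  0.   0.2  0.2  0.2  0.1  0.3  0.2 -0.3]
0.5 [0.63383521 0.05738123 0.14811747 0.16694619] 9.56531187960885 [ 0.7  0.2  0.1  0.2  0.   0.5  0.   0.3  0.2  0.2  0.2  0.2  0.2  0.1
  0.2  0.8  0.1  0.2  0.   0.3  0.5  0.5  0.5  0.4  0.   0.1 -0.6]
0 [ 0.49897538 -0.11139532  0.037     ] [ 0.4989253  -0.11486481  0.037     ]
[array([ 0.54571265, -0.29584732,  0.038     ])]
0.5 [ 0.49777445 -0.11264201  0.037     ] [ 0.49949895 -0.11661017  0.037     ]
[array([ 0.54449608, -0.29707309,  0.038     ])]
```

View pics/gu.png

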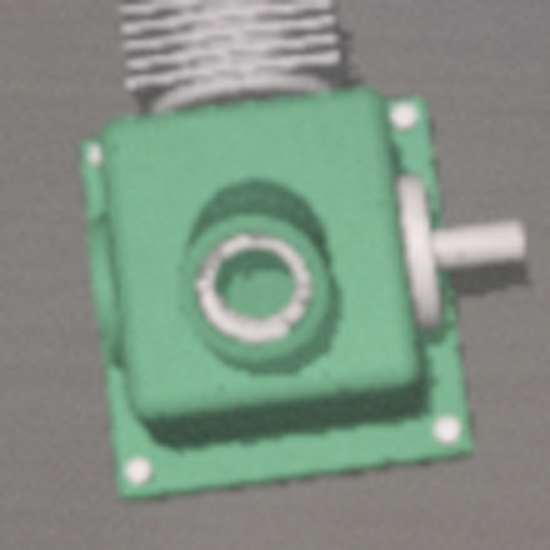

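```bash
python3 - <<'E'
from h import *
d=cams();c=d["top"]
P=[atz(c,150+x/5-.4,80+y/5-.4,.01) for x,y in((122,497),(471,452),(427,98))]
print(P); a=P[1]-P[0]; b=P[2]-P[1]
print(np.degrees(np.arctan2(a[1],a[0]))+90,np.degrees(np.arctan2(b[1],b[0])),np.linalg.norm(a),np.linalg.norm(b))
P=[atz(c,150+x/5-.4,80+y/5-.4,.01) for x,y in((137,471),(447,430),(404,116))]
a=P[1]-P[0]; b=P[2]-P[1]
print(np.degrees(np.arctan2(a[1],a[0]))+90,np.degrees(np.arctan2(b[1],b[0])))
E
```

```text
[array([0.56066894, 0.13701131, 0.01      ]), array([ 0.58840826, -0.03855921,  0.01      ]), array([ 0.77522052, -0.0105365 ,  0.01      ])]
8.978248780792072 8.531026457565654 0.177748357922777 0.18890233458548333
9.189010449489345 9.310200870451249
```

Call:
servo_tool --commands '[{"x": 273,"y": -642,"z": -40,"az": -1.508,"claw": 0},{"x": 273,"y": -642,"z": -40,"az": -1.508,"claw": 0},{"x": 273,"y": -642,"z": -40,"az": -1.508,"claw": 0},{"x": 273,"y": -642,"z": -40,"az": -1.508,"claw": 0},{"x": 273,"y": -642,"z": -40,"az": -1.508,"claw": 0},{"x": 273,"y": -642,"z": -40,"az": -1.508,"claw": 0},{"x": 273,"y": -642,"z": -40,"az": -1.508,"claw": 0},{"x": 273,"y": -642,"z": -40,"az": -1.508,"claw": 0},{"x": 273,"y": -642,"z": -40,"az": -1.508,"claw": 0},{"x": 273,"y": -642,"z": -40,"az": -1.508,"claw": 0},{"x": 273,"y": -642,"z": -40,"az": -1.508,"claw": 0},{"x": 273,"y": -642,"z": -40,"az": -1.508,"claw": 0},{"x": 273,"y": -642,"z": -40,"az": -1.508,"claw": 0},{"x": 273,"y": -642,"z": -40,"az": -1.508,"claw": 0},{"x": 273,"y": -642,"z": -40,"az": -1.508,"claw": 0},{"x": 273,"y": -642,"z": -40,"az": -1.508,"claw": 0},{"x": 273,"y": -642,"z": -40,"az": -1.508,"claw": 0},{"x": 273,"y": -642,"z": -40,"az": -1.508,"claw": 0},{"x": 273,"y": -642,"z": -40,"az": -1.508,"claw": 0},{"x": 273,"y": -642,"z": -40,"az": -1.508,"claw": 0}]'

```text
$.commands[0]: bad value
```

```bash
python3 - <<'E'
from h import *
s=manip.observe(); print(s["time"],s["joint_pos"],s["eef_pos"],s["tool_rot"])
c=manip.camera("wrist"); pickle.dump(c,open("w1.pkl","wb")); cv2.imwrite("pics/w1.png",c["color"])
E
```

```text
0.25 [ 6.56609430e+01  1.83324570e+01  8.96685540e+01 -7.43713139e-04
  7.20427564e+01 -1.14553750e+00] [0.22637852 0.52835687 0.23093117] [[ 3.93834148e-01  9.19181468e-01 -3.03573413e-04]
 [ 9.19181201e-01 -3.93834265e-01 -7.01081285e-04]
 [-7.63978537e-04 -2.92922331e-06 -9.99999708e-01]]
```

View pics/w1.png

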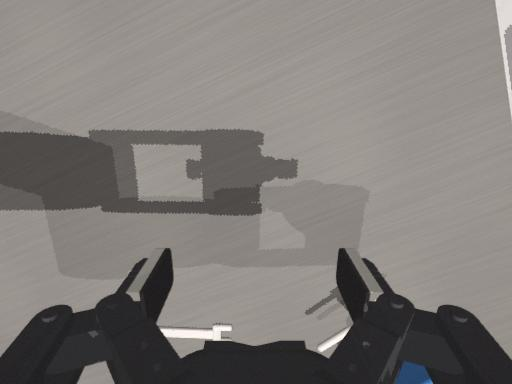

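Call:
servo_tool --commands '[{"x": 16,"y": -38,"z": -2,"ax": 0,"ay": 0,"az": -0.089,"claw": 0}]'

```text
time: 0.38
eef_pos: [0.2414, 0.4953, 0.2291]
tool_rot: [[0.471, 0.882, -0.0], [0.882, -0.471, 0.005], [0.004, -0.003, -1.0]]
ft_force: [0.0, -0.5, 0.8]
opening: 0.0852
```

Call:
servo_tool --commands '[{"x": 15,"y": -37,"z": -2,"az": -0.088,"claw": 0},{"x": 30,"y": -74,"z": -4,"az": -0.176,"claw": 0},{"x": 45,"y": -111,"z": -6,"az": -0.264,"claw": 0},{"x": 60,"y": -148,"z": -8,"az": -0.352,"claw": 0},{"x": 75,"y": -185,"z": -10,"az": -0.44,"claw": 0},{"x": 90,"y": -222,"z": -12,"az": -0.528,"claw": 0},{"x": 105,"y": -259,"z": -14,"az": -0.616,"claw": 0},{"x": 120,"y": -296,"z": -16,"az": -0.704,"claw": 0},{"x": 135,"y": -333,"z": -18,"az": -0.792,"claw": 0},{"x": 150,"y": -370,"z": -20,"az": -0.88,"claw": 0},{"x": 165,"y": -407,"z": -22,"az": -0.968,"claw": 0},{"x": 180,"y": -444,"z": -24,"az": -1.056,"claw": 0},{"x": 195,"y": -481,"z": -26,"az": -1.144,"claw": 0}]'

```text
$.commands[0]: bad value
```

Call:
servo_tool --commands '[{"x": 15,"y": -37,"z": -2,"ax": 0,"ay": 0,"az": -0.088,"claw": 0},{"x": 257,"y": -604,"z": -38,"ax": 0,"ay": 0,"az": -1.419,"claw": 0},{"x": 257,"y": -604,"z": -38,"ax": 0,"ay": 0,"az": -1.419,"claw": 0},{"x": 257,"y": -604,"z": -38,"ax": 0,"ay": 0,"az": -1.419,"claw": 0},{"x": 257,"y": -604,"z": -38,"ax": 0,"ay": 0,"az": -1.419,"claw": 0},{"x": 257,"y": -604,"z": -38,"ax": 0,"ay": 0,"az": -1.419,"claw": 0},{"x": 257,"y": -604,"z": -38,"ax": 0,"ay": 0,"az": -1.419,"claw": 0},{"x": 257,"y": -604,"z": -38,"ax": 0,"ay": 0,"az": -1.419,"claw": 0},{"x": 257,"y": -604,"z": -38,"ax": 0,"ay": 0,"az": -1.419,"claw": 0},{"x": 257,"y": -604,"z": -38,"ax": 0,"ay": 0,"az": -1.419,"claw": 0},{"x": 257,"y": -604,"z": -38,"ax": 0,"ay": 0,"az": -1.419,"claw": 0},{"x": 257,"y": -604,"z": -38,"ax": 0,"ay": 0,"az": -1.419,"claw": 0},{"x": 257,"y": -604,"z": -38,"ax": 0,"ay": 0,"az": -1.419,"claw": 0},{"x": 257,"y": -604,"z": -38,"ax": 0,"ay": 0,"az": -1.419,"claw": 0},{"x": 257,"y": -604,"z": -38,"ax": 0,"ay": 0,"az": -1.419,"claw": 0},{"x": 257,"y": -604,"z": -38,"ax": 0,"ay": 0,"az": -1.419,"claw": 0},{"x": 257,"y": -604,"z": -38,"ax": 0,"ay": 0,"az": -1.419,"claw": 0},{"x": 257,"y": -604,"z": -38,"ax": 0,"ay": 0,"az": -1.419,"claw": 0},{"x": 257,"y": -604,"z": -38,"ax": 0,"ay": 0,"az": -1.419,"claw": 0}]'

```text
time: 1.97
eef_pos: [0.4989, -0.113, 0.1911]
tool_rot: [[0.942, -0.336, -0.001], [-0.336, -0.942, 0.001], [-0.001, -0.0, -1.0]]
ft_force: [0.7, 0.4, 0.1]
opening: 0.0856
```

```bash
python3 - <<'E'
from h import *
s=manip.observe(); print(s["time"],s["joint_pos"],s["eef_pos"],s["tool_rot"])
c=manip.camera("wrist"); pickle.dump(c,open("w1.pkl","wb")); cv2.imwrite("pics/w1.png",c["color"])
E
```

```text
1.9667 [-1.40690351e+01  1.44081181e+01  1.01377740e+02  3.21219291e-02
  6.42801621e+01  5.54042331e+00] [ 0.49889893 -0.11300678  0.19109747] [[ 9.41919690e-01 -3.35836728e-01 -9.94862308e-04]
 [-3.35836073e-01 -9.41920134e-01  7.70029727e-04]
 [-1.19568510e-03 -3.91195512e-04 -9.99999209e-01]]
```

View pics/w1.png

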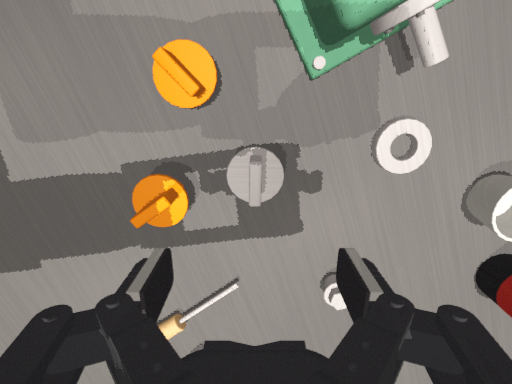

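```bash
python3 - <<'E'
from h import *
c=pickle.load(open("w1.pkl","rb"));cv2.imwrite("pics/w1c.png",zoom(c["color"],215,135,80,80,7))
E
```

```text
(no output)
```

View pics/w1c.png

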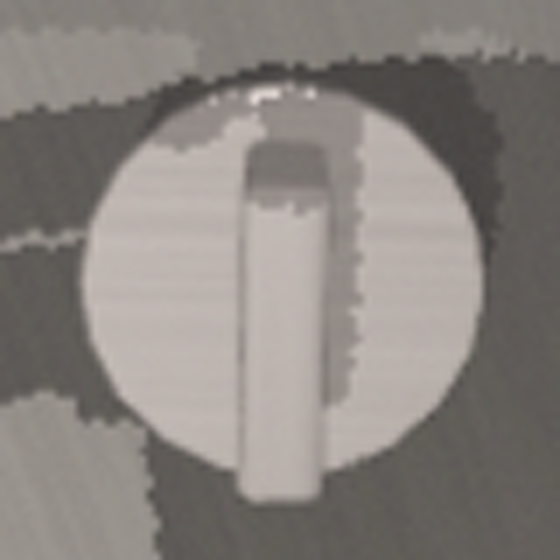

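```bash
python3 - <<'E'
from h import *
c=pickle.load(open("w1.pkl","rb"))
for off in (-.43,.07):
  f=lambda x,y,z:atz(c,215+x/7+off,135+y/7+off,z)
  print(f(283,279,.037)); a=f(287,190,.069);b=f(281,497,.069); print(a,b,(a+b)/2,np.linalg.norm(a-b),np.degrees(np.arctan2(*(a-b)[1::-1])))
E
```

```text
[ 0.49986166 -0.11100431  0.037     ]
[ 0.50736998 -0.09142824  0.069     ] [ 0.49181127 -0.13272463  0.069     ] [ 0.49959062 -0.11207643  0.069     ] 0.044130100136238304 69.35574187494547
[ 0.50017969 -0.1117035   0.037     ]
[ 0.50765219 -0.09203644  0.069     ] [ 0.49209902 -0.1333893   0.069     ] [ 0.4998756  -0.11271287  0.069     ] 0.04418098866628429 69.38828598253359
```

Call:
servo_tool --commands '[{"x": 1,"y": 0,"z": -40,"ax": 0,"ay": 0,"az": -0.01,"claw": 0},{"x": 1,"y": 0,"z": -80,"ax": 0,"ay": 0,"az": -0.01,"claw": 0},{"x": 1,"y": 0,"z": -115,"ax": 0,"ay": 0,"az": -0.01,"claw": 0},{"x": 1,"y": 0,"z": -138,"ax": 0,"ay": 0,"az": -0.01,"claw": 0},{"x": 1,"y": 0,"z": -150.5,"ax": 0,"ay": 0,"az": -0.01,"claw": 0},{"x": 1,"y": 0,"z": -150.5,"ax": 0,"ay": 0,"az": -0.01,"claw": 0},{"x": 1,"y": 0,"z": -150.5,"ax": 0,"ay": 0,"az": -0.01,"claw": 0}]' --grip_force 60

```text
time: 2.6
eef_pos: [0.5001, -0.1122, 0.041]
tool_rot: [[0.939, -0.343, -0.001], [-0.343, -0.939, 0.0], [-0.001, -0.0, -1.0]]
ft_force: [-0.3, -0.5, 1.2]
opening: 0.0855
```

Call:
servo_tool --commands '[{"x": 0,"y": 0,"z": 0,"ax": 0,"ay": 0,"az": 0,"claw": 150},{"x": 0,"y": 0,"z": 0,"ax": 0,"ay": 0,"az": 0,"claw": 255},{"x": 0,"y": 0,"z": 0,"ax": 0,"ay": 0,"az": 0,"claw": 255},{"x": 0,"y": 0,"z": 0,"ax": 0,"ay": 0,"az": 0,"claw": 255},{"x": 0,"y": 0,"z": 0,"ax": 0,"ay": 0,"az": 0,"claw": 255},{"x": 0,"y": 0,"z": 0,"ax": 0,"ay": 0,"az": 0,"claw": 255},{"x": 0,"y": 0,"z": 0,"ax": 0,"ay": 0,"az": 0,"claw": 255},{"x": 0,"y": 0,"z": 0,"ax": 0,"ay": 0,"az": 0,"claw": 255},{"x": 0,"y": 0,"z": 0,"ax": 0,"ay": 0,"az": 0,"claw": 255},{"x": 0,"y": 0,"z": 0,"ax": 0,"ay": 0,"az": 0,"claw": 255}]'

```text
time: 3.43
eef_pos: [0.5006, -0.1136, 0.0412]
tool_rot: [[0.939, -0.345, 0.001], [-0.345, -0.939, -0.0], [0.001, 0.0, -1.0]]
ft_force: [-1.0, -0.4, 5.1]
opening: 0.0113
```

```bash
python3 - <<'E'
from h import *
s=manip.observe(); print(s)
c=manip.camera("wrist"); pickle.dump(c,open("w2.pkl","wb")); cv2.imwrite("pics/w2.png",c["color"])
E
```

```text
{'time': 3.4333, 'joint_pos': array([-1.40626953e+01,  2.43770281e+01,  1.12124810e+02, -5.88333571e-03,
        4.34653719e+01,  6.11217460e+00]), 'qd': array([-0.0316391 , -0.00566863, -0.04782926, -0.17453757, -0.04081189,
       -0.04128618]), 'joint_efforts': array([ 1.12304587e-01, -3.72520566e+01, -1.54326510e+01,  5.09882555e-02,
       -3.40938354e-01, -4.50249645e-03]), 'eef_pos': array([ 0.50060402, -0.11356447,  0.04120435]), 'tool_rot': array([[ 9.38669920e-01, -3.44816606e-01,  5.37975803e-04],
       [-3.44816544e-01, -9.38670074e-01, -2.07577941e-04],
       [ 5.76558108e-04,  9.34421222e-06, -9.99999834e-01]]), 'ft_force': array([-0.95899706, -0.35255794,  5.08972519]), 'ft_torque': array([-0.01211437,  0.22283268, -0.04411127]), 'opening': 0.011257577631006275}
```

View pics/w2.png

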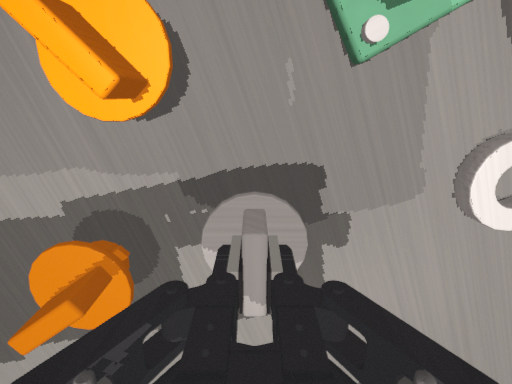

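```bash
cat >> h.py <<'E'
from scipy.spatial.transform import Rotation as Ro
PORT=np.array([.6339,.0582,.1495]); YAW=np.radians(9.2)
def target(ang,h,off=0.0012,tz=.0412,port=None,yaw=None):
    """TCP pose with plug origin at h above rim along axis, plug turned ang deg ccw from port x; plug axis at -off*tool y from TCP"""
    port=PORT if port is None else port; yaw=YAW if yaw is None else yaw
    R=Rport(yaw); Rp=R@Ro.from_euler('z',ang,degrees=True).as_matrix()
    Rt=np.c_[-Rp[:,1],-Rp[:,0],-Rp[:,2]]
    return port+(h+tz)*R[:,2]+off*Rt[:,1],Rt
def delta(p,Rt,s=None):
    s=s or manip.observe()
    rv=Ro.from_matrix(Rt@s["tool_rot"].T).as_rotvec()
    return np.round((p-s["eef_pos"])*1000,1),np.round(rv,3)
E
python3 - <<'E'
from h import *
print(target(0,.06)); print(delta(*target(0,.06)))
E
```

```text
(array([0.58292504, 0.04994386, 0.23654177]), array([[ 0.15988119, -0.85488508,  0.49356813],
       [-0.98713627, -0.13846117,  0.07994059],
       [-0.        , -0.5       , -0.8660254 ]]))
(array([ 82.4, 163.5, 195.3]), array([ 0.349, -0.423, -1.033]))
```

Call:
servo_tool --commands '[{"x": 0,"y": 0,"z": 30,"ax": 0,"ay": 0,"az": 0,"claw": 255},{"x": 0,"y": 0,"z": 70,"ax": 0,"ay": 0,"az": 0,"claw": 255},{"x": 0,"y": 0,"z": 110,"ax": 0,"ay": 0,"az": 0,"claw": 255},{"x": 0,"y": 0,"z": 150,"ax": 0.035,"ay": -0.042,"az": -0.103,"claw": 255},{"x": 8,"y": 16,"z": 185,"ax": 0.07,"ay": -0.084,"az": -0.206,"claw": 255},{"x": 20,"y": 40,"z": 205,"ax": 0.105,"ay": -0.127,"az": -0.31,"claw": 255},{"x": 32,"y": 64,"z": 215,"ax": 0.14,"ay": -0.169,"az": -0.413,"claw": 255},{"x": 44,"y": 88,"z": 215,"ax": 0.174,"ay": -0.211,"az": -0.516,"claw": 255},{"x": 56,"y": 112,"z": 215,"ax": 0.209,"ay": -0.254,"az": -0.62,"claw": 255},{"x": 68,"y": 136,"z": 210,"ax": 0.244,"ay": -0.296,"az": -0.723,"claw": 255},{"x": 76,"y": 150,"z": 205,"ax": 0.279,"ay": -0.338,"az": -0.826,"claw": 255},{"x": 82,"y": 160,"z": 200,"ax": 0.314,"ay": -0.381,"az": -0.93,"claw": 255},{"x": 82.4,"y": 163.5,"z": 195.3,"ax": 0.349,"ay": -0.423,"az": -1.033,"claw": 255},{"x": 82.4,"y": 163.5,"z": 195.3,"ax": 0.349,"ay": -0.423,"az": -1.033,"claw": 255},{"x": 82.4,"y": 163.5,"z": 195.3,"ax": 0.349,"ay": -0.423,"az": -1.033,"claw": 255},{"x": 82.4,"y": 163.5,"z": 195.3,"ax": 0.349,"ay": -0.423,"az": -1.033,"claw": 255}]'

```text
time: 4.82
eef_pos: [0.583, 0.0498, 0.236]
tool_rot: [[0.162, -0.855, 0.492], [-0.987, -0.141, 0.08], [0.001, -0.499, -0.867]]
ft_force: [-0.1, 0.1, -2.4]
opening: 0.0109
```

```bash
python3 - <<'E'
from h import *
s=manip.observe(); print(s["time"],s["joint_pos"],s["ft_force"],s["ft_torque"],delta(*target(0,.06)))
d={}
for n in("wrist","side","top"):
    c=manip.camera(n); d[n]=c; cv2.imwrite(f"pics/{n}3.png",c["color"])
pickle.dump(d,open("d3.pkl","wb"))
a=zoom(d["side"]["color"],230,80,110,100,7); cv2.imwrite("pics/s3.png",a)
b=zoom(d["top"]["color"],160,90,90,80,8); cv2.imwrite("pics/t3.png",b)
E
```

```text
4.8167 [  1.71973426   6.72496039 110.97540964   6.9114904   32.7739006
  77.56624046] [-0.05497343  0.14762912 -2.39628454] [-0.09004933  0.5389304  -0.04062707] (array([-0.1,  0.2,  0.5]), array([ 0.001, -0.001, -0.002]))
```

View pics/wrist3.png

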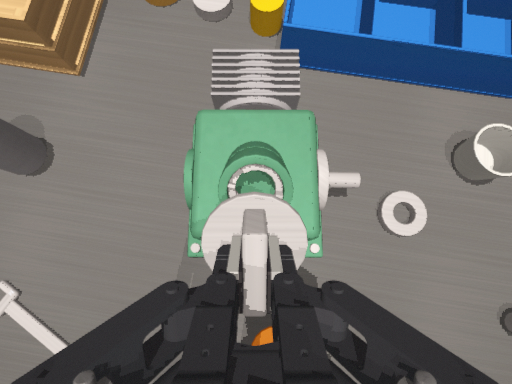

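View pics/s3.png

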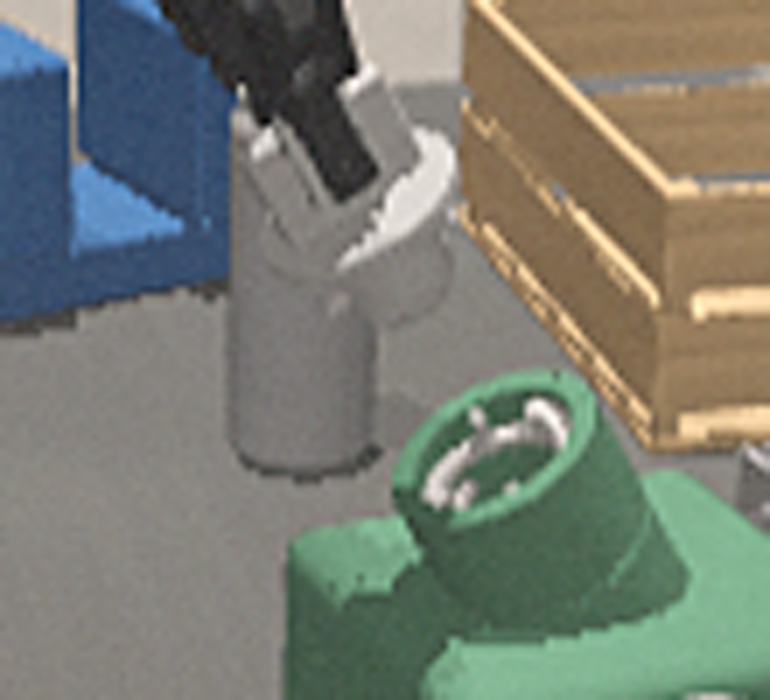

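View pics/t3.png

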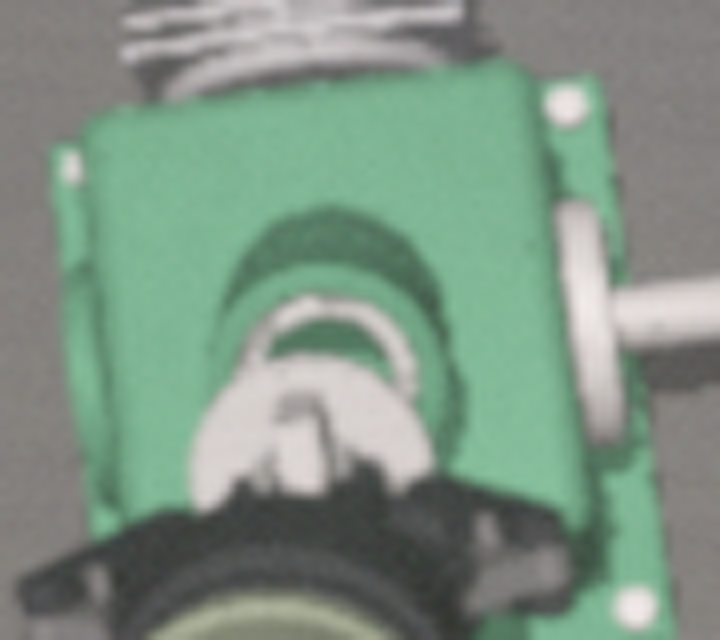

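```bash
python3 - <<'E'
from h import *
d=pickle.load(open("d3.pkl","rb"));c=d["wrist"]
a=zoom(c["color"],190,130,130,130,6); 
# overlay nominal
cv2.imwrite("pics/w3c0.png",a)
th=np.linspace(0,2*np.pi,200)
def ov(a,c,P,col,x0,y0,k):
    q=(proj(c,P)-[x0,y0]+.5)*k; cv2.polylines(a,[np.int32(q)],True,col,1)
R=Rport(YAW);C=np.cos(th)[:,None]*R[:,0]+np.sin(th)[:,None]*R[:,1]
s=manip.observe();Rt=s["tool_rot"];p0=s["eef_pos"]-.0412*-Rt[:,2]-.0012*Rt[:,1]
pz=-Rt[:,2];Cp=np.cos(th)[:,None]*Rt[:,0]+np.sin(th)[:,None]*Rt[:,1]
for n,(x0,y0,w,h,k) in dict(wrist=(190,130,130,130,6),side=(260,80,80,90,8),top=(170,100,70,60,10)).items():
    c=d[n];a=zoom(c["color"],x0,y0,w,h,k)
    ov(a,c,PORT+.034*C,(0,0,255),x0,y0,k); ov(a,c,PORT+.0255*C,(255,0,0),x0,y0,k)
    ov(a,c,p0+.037*pz+.031*Cp,(0,255,255),x0,y0,k); ov(a,c,p0+.0135*Cp,(0,255,255),x0,y0,k)
    cv2.imwrite(f"pics/{n}3o.png",a)
E
```

```text
(no output)
```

View pics/wrist3o.png

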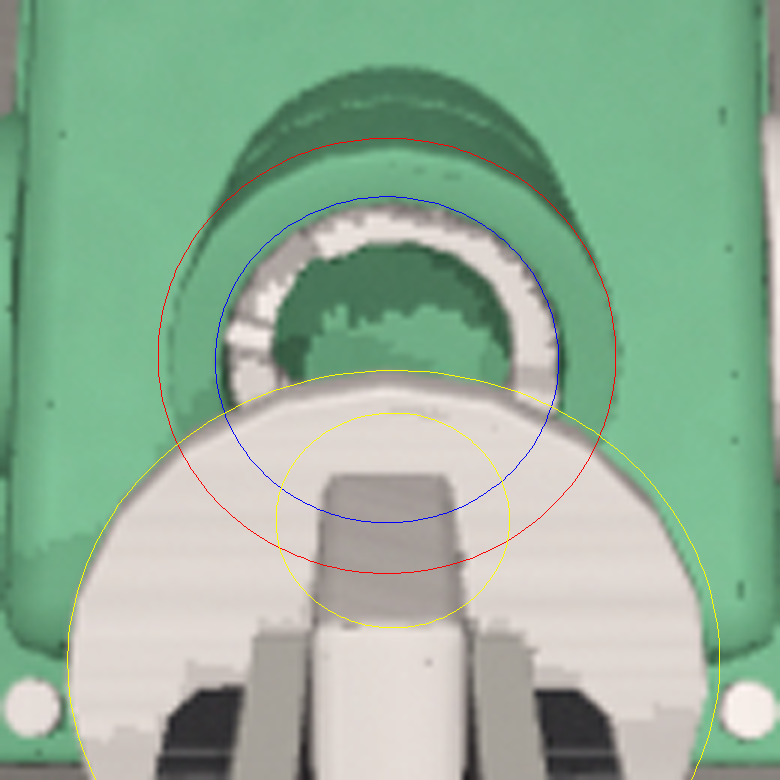

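View pics/side3o.png

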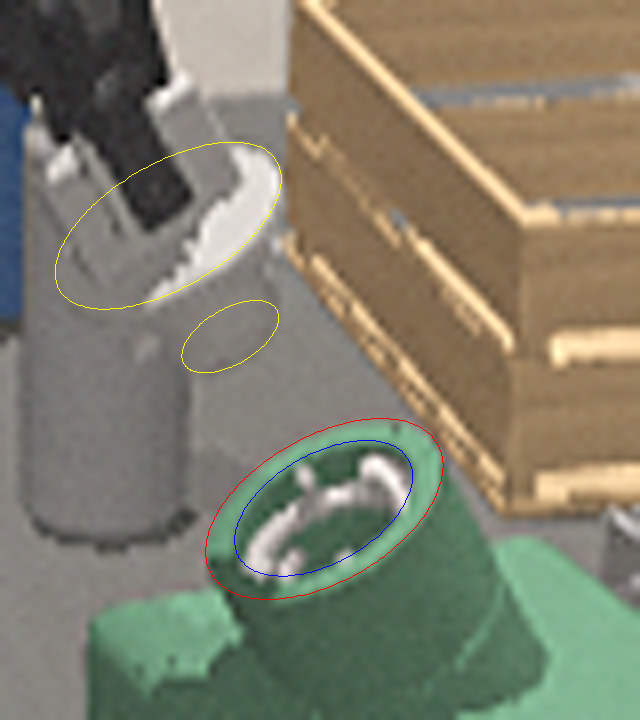

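View pics/top3o.png

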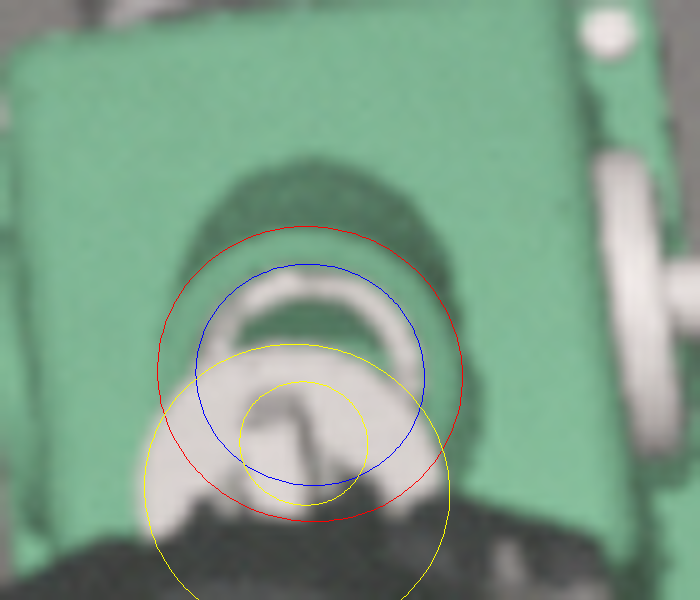

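```bash
python3 - <<'E'
from h import *
d=pickle.load(open("d3.pkl","rb"));c=d["wrist"]
cv2.imwrite("pics/w3d.png",zoom(c["color"],214,148,82,60,9.75.__int__()))
E
```

```text
(no output)
```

View pics/w3d.png

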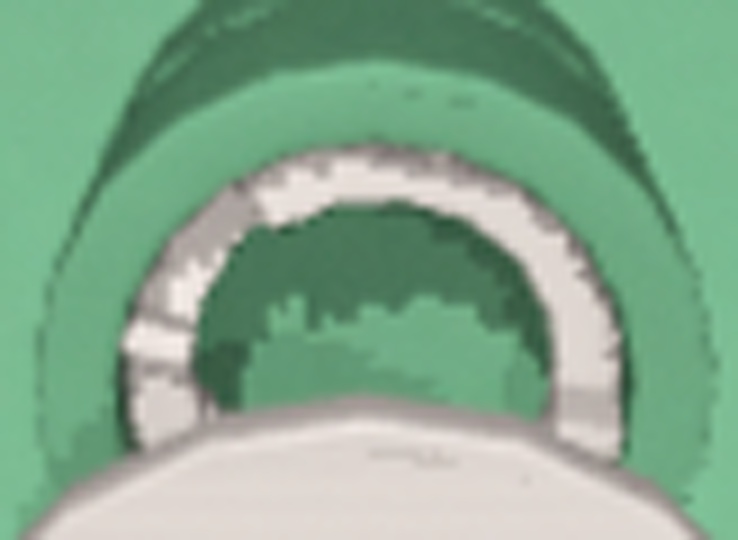

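View pics/w3c0.png

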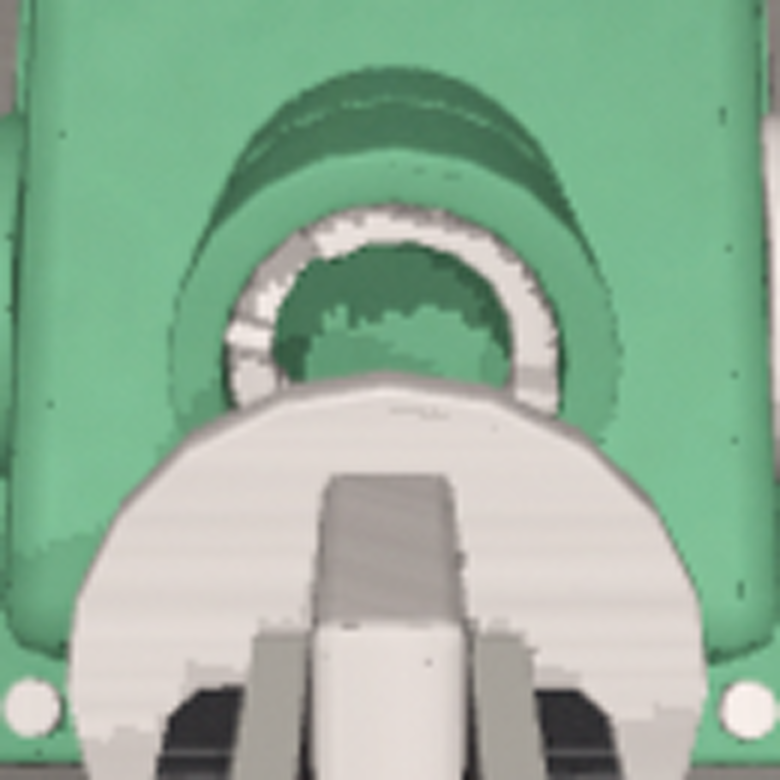

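```bash
cat > fit3.py <<'E'
from h import *
from scipy.optimize import least_squares
d=pickle.load(open("d3.pkl","rb"));c=d["wrist"]
th=np.linspace(0,2*np.pi,1440)
def circ(o,R,r): return o+r*(np.cos(th)[:,None]*R[:,0]+np.sin(th)[:,None]*R[:,1])
def dist(c,P,pts):
    q=proj(c,P); return np.min(np.linalg.norm(q[None]-pts[:,None],axis=2),axis=1)
O=np.array([(375,60),(275,75),(180,125),(105,185),(60,250),(40,330),(40,410),(480,75),(570,115),(640,175),(690,250),(710,320),(715,400)])/9+[214,148]
B=np.array([(375,143),(300,155),(240,182),(180,235),(135,300),(120,355),(450,152),(520,183),(575,230),(615,300),(630,370)])/9+[214,148]
F=np.array([(390,390),(300,402),(205,440),(135,505),(77,640),(480,398),(580,440),(650,505),(703,640)])/6+[190,130]
s=manip.observe();Rt=s["tool_rot"];p=s["eef_pos"]
for off in(-.45,0.05):
  for sz in (.001,.01):
    f=least_squares(lambda q:np.r_[dist(c,circ(q[:3],Rport(q[3]),.034),O+off),dist(c,circ(q[:3],Rport(q[3]),.0255),B+off),(q[2]-.15)/sz,(q[3]-YAW)/.01],[*PORT,YAW],x_scale=[.01,.01,.01,.1],diff_step=1e-4)
    print(off,"port",f.x,np.degrees(f.x[3]),np.abs(f.fun).mean().round(2))
  # plug flange face centre in tool frame, z free
  g=least_squares(lambda q:dist(c,circ(p+Rt@q,Rt,.031),F+off),[0,0,.0042],x_scale=.01,diff_step=1e-4)
  print("flange(tool mm)",g.x*1000,np.abs(g.fun).mean())
  g=least_squares(lambda q:dist(c,circ(p+Rt@[q[0],q[1],.0042],Rt,.031),F+off),[0,0],x_scale=.01,diff_step=1e-4)
  print("flange(tool mm) zfix",g.x*1000,np.abs(g.fun).mean())
E
python3 fit3.py
```

```text
-0.45 port [0.63277477 0.05679233 0.14965872 0.16082491] 9.214588595066818 0.28
-0.45 port [0.63357897 0.05692194 0.14738848 0.16130641] 9.242176527073354 0.22
flange(tool mm) [-0.18868287  2.01197448  8.68424991] 0.27216557749966874
flange(tool mm) zfix [-0.20790497  0.63958826] 0.5447801370172526
0.05 port [0.63240512 0.05629283 0.14963204 0.16116873] 9.234288084708954 0.28
0.05 port [0.63329319 0.05641843 0.14715325 0.1613724 ] 9.245957299047348 0.22
flange(tool mm) [0.10627068 2.30849136 8.71819966] 0.2699142120994551
flange(tool mm) zfix [0.06756027 0.93447894] 0.5358562524491259
```

```bash
cat >> h.py <<'E'
PORT=np.array([.6330,.0566,.1497]); OFF=-.0006
_t=target
def target(ang,h,off=None,tz=.0412,port=None,yaw=None): return _t(ang,h,OFF if off is None else off,tz,port,yaw)
def st():
    s=manip.observe(); R=Rport(YAW); Rt=s["tool_rot"]
    p=s["eef_pos"]-.0412*-Rt[:,2]-OFF*Rt[:,1]
    x=R.T@Rt[:,1]*-1
    print("t",round(s["time"],2),"plug in port mm",np.round(R.T@(p-PORT)*1000,2),"ang",round(np.degrees(np.arctan2(x[1],x[0])),2),"tilt",round(np.degrees(np.arccos(min(1,-Rt[:,2]@R[:,2]))),2),"F port",np.round(R.T@s["ft_force"],1),"T port",np.round(R.T@s["ft_torque"],2),"open",round(s["opening"]*1000,1),"q",np.round(s["joint_pos"],1))
E
python3 - <<'E'
from h import *
st()
for h in(.01,-.003,-.014): print(h,delta(*target(0,h)))
E
```

```text
t 4.97 plug in port mm [-0.27  0.74 59.1 ] ang 0.02 tilt 0.04 F port [-1.7  0.1 -3.3] T port [0.07 0.47 0.  ] open 10.9 q [  1.7   6.7 110.9   6.9  32.7  77.7]
0.01 (array([ 24.6,   3.2, -42.4]), array([0.   , 0.001, 0.   ]))
-0.003 (array([ 31. ,   4.3, -53.6]), array([0.   , 0.001, 0.   ]))
-0.014 (array([ 36.5,   5.1, -63.2]), array([0.   , 0.001, 0.   ]))
```

Call:
servo_tool --commands '[{"x": 12,"y": 1.6,"z": -21,"ax": 0,"ay": 0.001,"az": 0,"claw": 255},{"x": 24.6,"y": 3.2,"z": -42.4,"ax": 0,"ay": 0.001,"az": 0,"claw": 255},{"x": 28,"y": 3.8,"z": -48,"ax": 0,"ay": 0.001,"az": 0,"claw": 255},{"x": 31,"y": 4.3,"z": -53.6,"ax": 0,"ay": 0.001,"az": 0,"claw": 255},{"x": 31,"y": 4.3,"z": -53.6,"ax": 0,"ay": 0.001,"az": 0,"claw": 255},{"x": 31,"y": 4.3,"z": -53.6,"ax": 0,"ay": 0.001,"az": 0,"claw": 255}]'

```text
time: 5.47
eef_pos: [0.6142, 0.0541, 0.1832]
tool_rot: [[0.16, -0.855, 0.493], [-0.987, -0.138, 0.08], [0.0, -0.5, -0.866]]
ft_force: [1.0, -0.1, -3.9]
opening: 0.0116
```

```bash
python3 - <<'E'
from h import *
st()
d={}
for n in("wrist","side"):
    c=manip.camera(n); d[n]=c
pickle.dump(d,open("d4.pkl","wb"))
a=zoom(d["side"]["color"],275,110,60,70,8)
b=zoom(d["wrist"]["color"],190,130,130,130,4)[:560]
cv2.imwrite("pics/s4.png",a);cv2.imwrite("pics/w4.png",b)
for h in(-.009,-.014,-.016): print(h,delta(*target(0,h)))
E
```

```text
t 5.47 plug in port mm [-0.31  0.58 -2.72] ang -0.0 tilt 0.01 F port [-1.1 -0.2 -3.9] T port [-0.02  0.51  0.03] open 11.6 q [  2.2  12.7 112.1   8.1  25.6  76.5]
-0.009 (array([ 3.4, -0.2, -6. ]), array([-0.   ,  0.001, -0.   ]))
-0.014 (array([  5.9,   0.2, -10.3]), array([-0.   ,  0.001, -0.   ]))
-0.016 (array([  6.9,   0.4, -12. ]), array([-0.   ,  0.001, -0.   ]))
```

View pics/s4.png

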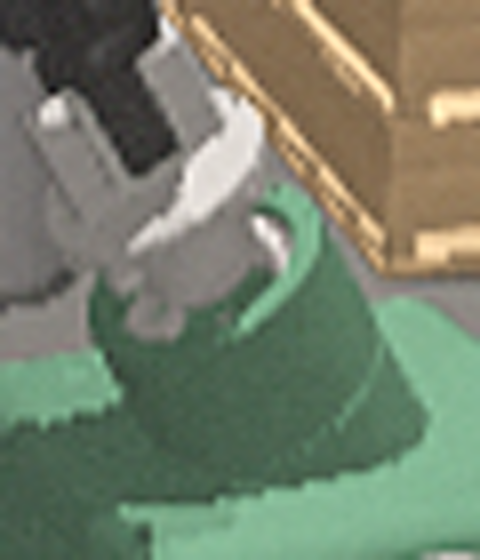

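View pics/w4.png

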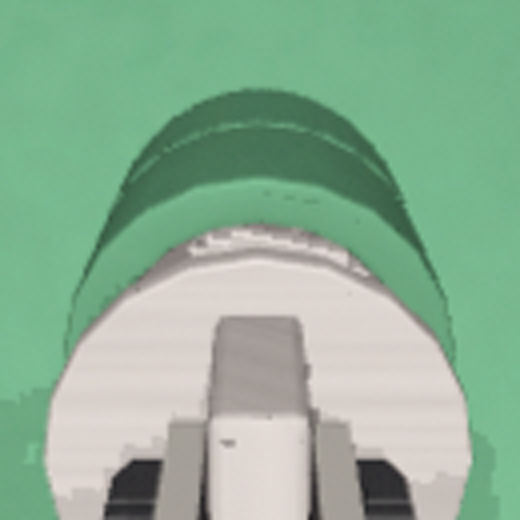

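Call:
servo_tool --commands '[{"x": 1.5,"y": -0.4,"z": -2.5,"ax": 0,"ay": 0.001,"az": 0,"claw": 255},{"x": 3.2,"y": -0.3,"z": -5.5,"ax": 0,"ay": 0.001,"az": 0,"claw": 255},{"x": 4.9,"y": 0,"z": -8.5,"ax": 0,"ay": 0.001,"az": 0,"claw": 255},{"x": 4.9,"y": 0,"z": -8.5,"ax": 0,"ay": 0.001,"az": 0,"claw": 255}]'

```text
time: 5.9
eef_pos: [0.6186, 0.0544, 0.1734]
tool_rot: [[0.16, -0.856, 0.491], [-0.987, -0.139, 0.08], [-0.0, -0.498, -0.867]]
ft_force: [-0.3, -0.0, -3.6]
opening: 0.0111
```

```bash
python3 - <<'E'
from h import *
st()
E
```

```text
t 5.9 plug in port mm [ -1.44   0.12 -13.4 ] ang -0.01 tilt 0.17 F port [-2. -0. -3.] T port [-0.01  0.55  0.03] open 11.1 q [  2.2  13.7 112.3   8.5  24.6  76.2]
```

Call:
servo_tool --commands '[{"x": 1.2,"y": 0.2,"z": 0.7,"ax": 0,"ay": 0,"az": 0,"claw": 255},{"x": 1.8,"y": 0.2,"z": -0.2,"ax": 0,"ay": 0,"az": 0,"claw": 255},{"x": 2.2,"y": 0.3,"z": -1.0,"ax": 0,"ay": 0,"az": 0,"claw": 255},{"x": 2.2,"y": 0.3,"z": -1.0,"ax": 0,"ay": 0,"az": 0,"claw": 255}]'

```text
time: 6.23
eef_pos: [0.621, 0.0547, 0.1729]
tool_rot: [[0.16, -0.856, 0.492], [-0.987, -0.139, 0.08], [-0.0, -0.498, -0.867]]
ft_force: [0.1, -0.3, -3.1]
opening: 0.0111
```

```bash
python3 - <<'E'
from h import *
st()
E
```

```text
t 6.23 plug in port mm [  0.41   0.03 -15.03] ang -0.01 tilt 0.12 F port [-1.5 -0.3 -2.7] T port [-0.04  0.57  0.01] open 11.1 q [  2.2  14.  112.1   8.5  24.5  76.2]
```

Call:
servo_tool --commands '[{"x": 0.5,"y": 0.1,"z": -0.9,"ax": 0,"ay": 0,"az": 0,"claw": 255},{"x": 1.0,"y": 0.2,"z": -1.7,"ax": 0,"ay": 0,"az": 0,"claw": 255},{"x": 1.0,"y": 0.2,"z": -1.7,"ax": 0,"ay": 0,"az": 0,"claw": 255}]'

```text
time: 6.48
eef_pos: [0.622, 0.0549, 0.1712]
tool_rot: [[0.16, -0.856, 0.492], [-0.987, -0.138, 0.08], [-0.0, -0.498, -0.867]]
ft_force: [0.4, -0.9, -3.1]
opening: 0.0113
```

```bash
python3 - <<'E'
from h import *
st()
E
```

```text
t 6.48 plug in port mm [  0.38   0.07 -17.02] ang -0.01 tilt 0.12 F port [-1.3 -1.  -2.8] T port [-0.06  0.6  -0.01] open 11.3 q [  2.2  14.2 112.1   8.5  24.3  76.2]
```

Call:
servo_tool --commands '[{"x": 0.5,"y": 0.1,"z": -0.9,"ax": 0,"ay": 0,"az": 0,"claw": 255},{"x": 1.0,"y": 0.2,"z": -1.7,"ax": 0,"ay": 0,"az": 0,"claw": 255},{"x": 1.0,"y": 0.2,"z": -1.7,"ax": 0,"ay": 0,"az": 0,"claw": 255}]'

```text
time: 6.73
eef_pos: [0.6224, 0.0549, 0.1708]
tool_rot: [[0.16, -0.856, 0.492], [-0.987, -0.139, 0.08], [-0.0, -0.499, -0.867]]
ft_force: [-7.6, -1.9, 5.2]
opening: 0.011
```

```bash
python3 - <<'E'
from h import *
st()
E
```

```text
t 6.73 plug in port mm [  0.58   0.07 -17.61] ang -0.0 tilt 0.09 F port [-4.1 -0.7  8.4] T port [-0.06  1.01 -0.01] open 11.0 q [  2.2  14.2 112.1   8.6  24.2  76.1]
```

Call:
servo_tool --commands '[{"x": -0.1,"y": 0,"z": 0.2,"ax": -0.043,"ay": -0.007,"az": 0.0756,"claw": 255},{"x": -0.2,"y": 0,"z": 0.4,"ax": -0.086,"ay": -0.014,"az": 0.151,"claw": 255},{"x": -0.2,"y": 0,"z": 0.4,"ax": -0.086,"ay": -0.014,"az": 0.151,"claw": 255}]'

```text
time: 6.98
eef_pos: [0.6225, 0.0548, 0.1714]
tool_rot: [[0.308, -0.814, 0.493], [-0.947, -0.311, 0.079], [0.088, -0.491, -0.866]]
ft_force: [-6.5, -1.6, 6.8]
opening: 0.011
```

```bash
python3 - <<'E'
from h import *
st()
E
```

```text
t 6.98 plug in port mm [  0.97  -0.23 -17.07] ang 10.16 tilt 0.05 F port [-2.4 -0.6  9.3] T port [0.01 0.98 0.07] open 11.0 q [  2.2  14.2 112.1   8.5  24.2  66. ]
```

Call:
servo_tool --commands '[{"x": -0.3,"y": 0,"z": 0.1,"ax": -0.0345,"ay": -0.0056,"az": 0.0605,"claw": 255},{"x": -0.5,"y": 0,"z": 0.2,"ax": -0.069,"ay": -0.011,"az": 0.121,"claw": 255},{"x": -0.5,"y": 0,"z": 0.2,"ax": -0.069,"ay": -0.011,"az": 0.121,"claw": 255}]'

```text
time: 7.23
eef_pos: [0.6223, 0.0549, 0.1718]
tool_rot: [[0.418, -0.763, 0.494], [-0.895, -0.439, 0.079], [0.156, -0.475, -0.866]]
ft_force: [-5.8, -0.9, 5.0]
opening: 0.0108
```

```bash
python3 - <<'E'
from h import *
st()
E
```

```text
t 7.23 plug in port mm [  1.08  -0.16 -16.64] ang 18.13 tilt 0.04 F port [-2.6 -0.   7.2] T port [-0.02  0.85  0.02] open 10.8 q [  2.2  14.1 112.1   8.4  24.2  58.1]
```

Call:
servo_tool --commands '[{"x": -0.1,"y": 0,"z": 0.1,"ax": -0.0345,"ay": -0.0056,"az": 0.0605,"claw": 255},{"x": -0.2,"y": 0,"z": 0.2,"ax": -0.069,"ay": -0.011,"az": 0.121,"claw": 255},{"x": -0.2,"y": 0,"z": 0.2,"ax": -0.069,"ay": -0.011,"az": 0.121,"claw": 255}]'

```text
time: 7.48
eef_pos: [0.6221, 0.0548, 0.1721]
tool_rot: [[0.52, -0.697, 0.494], [-0.825, -0.559, 0.079], [0.221, -0.448, -0.866]]
ft_force: [-7.7, -1.0, 6.3]
opening: 0.0109
```

```bash
python3 - <<'E'
from h import *
st()
E
```

```text
t 7.48 plug in port mm [  1.14  -0.36 -16.26] ang 26.14 tilt 0.06 F port [-3.5  0.3  9.3] T port [-0.07  0.81  0.08] open 10.9 q [  2.2  14.1 112.1   8.3  24.2  50.2]
```

Call:
servo_tool --commands '[{"x": -0.2,"y": 0,"z": 0.2,"ax": -0.0345,"ay": -0.0056,"az": 0.0605,"claw": 255},{"x": -0.4,"y": 0,"z": 0.3,"ax": -0.069,"ay": -0.011,"az": 0.121,"claw": 255},{"x": -0.4,"y": 0,"z": 0.3,"ax": -0.069,"ay": -0.011,"az": 0.121,"claw": 255}]'

```text
time: 7.73
eef_pos: [0.6221, 0.0548, 0.1725]
tool_rot: [[0.611, -0.618, 0.494], [-0.739, -0.669, 0.078], [0.282, -0.414, -0.866]]
ft_force: [-5.6, -1.2, 4.9]
opening: 0.0112
```

```bash
python3 - <<'E'
from h import *
st()
E
```

```text
t 7.73 plug in port mm [  1.35  -0.45 -15.95] ang 34.14 tilt 0.1 F port [-2.5 -0.3  7.1] T port [-0.09  0.64  0.03] open 11.2 q [  2.3  14.1 112.1   8.3  24.2  42.3]
```

Call:
servo_tool --commands '[{"x": -0.2,"y": 0,"z": 0.1,"ax": -0.0345,"ay": -0.0056,"az": 0.0605,"claw": 255},{"x": -0.4,"y": 0.1,"z": 0.2,"ax": -0.069,"ay": -0.011,"az": 0.121,"claw": 255},{"x": -0.4,"y": 0.1,"z": 0.2,"ax": -0.069,"ay": -0.011,"az": 0.121,"claw": 255}]'

```text
time: 7.98
eef_pos: [0.6217, 0.0549, 0.1721]
tool_rot: [[0.691, -0.528, 0.494], [-0.64, -0.764, 0.078], [0.336, -0.37, -0.866]]
ft_force: [-2.2, 0.0, 0.4]
opening: 0.0112
```

```bash
python3 - <<'E'
from h import *
st()
E
```

```text
t 7.98 plug in port mm [  0.88  -0.33 -16.08] ang 42.06 tilt 0.1 F port [-1.7  0.4  1.4] T port [ 0.04  0.42 -0.02] open 11.2 q [  2.3  14.1 112.1   8.2  24.2  34.4]
```

Call:
servo_tool --commands '[{"x": 0,"y": 0,"z": 0,"ax": -0.03,"ay": -0.005,"az": 0.053,"claw": 255},{"x": 0,"y": 0,"z": 0,"ax": -0.06,"ay": -0.01,"az": 0.106,"claw": 255},{"x": 0.5,"y": 0.1,"z": -0.9,"ax": -0.06,"ay": -0.01,"az": 0.106,"claw": 255},{"x": 1.0,"y": 0.2,"z": -1.7,"ax": -0.06,"ay": -0.01,"az": 0.106,"claw": 255},{"x": 1.0,"y": 0.2,"z": -1.7,"ax": -0.06,"ay": -0.01,"az": 0.106,"claw": 255}]'

```text
time: 8.4
eef_pos: [0.6222, 0.0554, 0.1687]
tool_rot: [[0.75, -0.443, 0.491], [-0.545, -0.835, 0.079], [0.376, -0.327, -0.867]]
ft_force: [-0.4, 0.3, -2.3]
opening: 0.0114
```

```bash
python3 - <<'E'
from h import *
st()
E
```

```text
t 8.4 plug in port mm [ -0.45   0.08 -19.31] ang 48.89 tilt 0.16 F port [-1.5  0.3 -1.8] T port [-0.01  0.52 -0.01] open 11.4 q [  2.3  14.4 112.2   8.3  24.   27.5]
```

Call:
servo_tool --commands '[{"x": 0.6,"y": 0.1,"z": -1.0,"ax": 0,"ay": 0,"az": 0,"claw": 255},{"x": 1.2,"y": 0.2,"z": -2.0,"ax": 0,"ay": 0,"az": 0,"claw": 255},{"x": 1.8,"y": 0.3,"z": -3.0,"ax": 0,"ay": 0,"az": 0,"claw": 255},{"x": 2.4,"y": 0.4,"z": -4.0,"ax": 0,"ay": 0,"az": 0,"claw": 255},{"x": 2.4,"y": 0.4,"z": -4.0,"ax": 0,"ay": 0,"az": 0,"claw": 255}]'

```text
time: 8.82
eef_pos: [0.6246, 0.0558, 0.1648]
tool_rot: [[0.751, -0.441, 0.492], [-0.543, -0.836, 0.079], [0.376, -0.326, -0.867]]
ft_force: [-0.8, -0.7, -3.1]
opening: 0.011
```

```bash
python3 - <<'E'
from h import *
st()
E
```

```text
t 8.82 plug in port mm [ -0.19   0.03 -23.89] ang 48.99 tilt 0.15 F port [-2.4 -0.5 -2.3] T port [-0.    0.55  0.03] open 11.0 q [  2.4  14.8 112.2   8.4  23.5  27.3]
```

Call:
servo_tool --commands '[{"x": 0.5,"y": 0.1,"z": -0.9,"ax": 0,"ay": 0,"az": 0,"claw": 255},{"x": 1.0,"y": 0.2,"z": -1.7,"ax": 0,"ay": 0,"az": 0,"claw": 255},{"x": 1.2,"y": 0.2,"z": -2.2,"ax": 0,"ay": 0,"az": 0,"claw": 255},{"x": 1.2,"y": 0.2,"z": -2.2,"ax": 0,"ay": 0,"az": 0,"claw": 255}]'

```text
time: 9.15
eef_pos: [0.6254, 0.0559, 0.1641]
tool_rot: [[0.75, -0.441, 0.493], [-0.543, -0.836, 0.079], [0.377, -0.326, -0.867]]
ft_force: [-7.0, -1.1, 5.1]
opening: 0.0108
```

```bash
python3 - <<'E'
from h import *
st()
d={}
for n in("wrist","side"):
    c=manip.camera(n); d[n]=c
pickle.dump(d,open("d5.pkl","wb"))
a=zoom(d["side"]["color"],275,110,60,70,8)
b=zoom(d["wrist"]["color"],190,130,130,130,4)[:560]
cv2.imwrite("pics/sw5.png",np.hstack([a[:520],b[:520]][:1]+[cv2.resize(b,(320,520))[:520]]))
E
```

```text
t 9.15 plug in port mm [ 1.200e-01 -1.000e-02 -2.489e+01] ang 49.01 tilt 0.1 F port [-3.6  0.   8. ] T port [0.02 0.94 0.01] open 10.8 q [  2.4  14.9 112.3   8.5  23.3  27.3]
```

View pics/sw5.png

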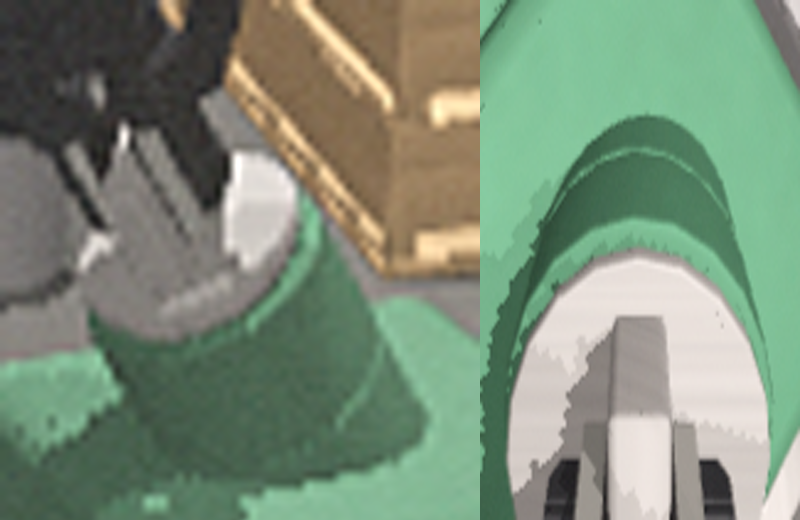

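Call:
servo_tool --commands '[{"x": 0,"y": 0,"z": 0,"ax": 0.043,"ay": 0.007,"az": -0.0755,"claw": 255},{"x": 0.1,"y": 0,"z": -0.2,"ax": 0.086,"ay": 0.014,"az": -0.151,"claw": 255},{"x": 0.2,"y": 0,"z": -0.4,"ax": 0.1205,"ay": 0.0195,"az": -0.2115,"claw": 255},{"x": 0.2,"y": 0,"z": -0.4,"ax": 0.1205,"ay": 0.0195,"az": -0.2115,"claw": 255}]'

```text
time: 9.58
eef_pos: [0.6263, 0.0559, 0.1638]
tool_rot: [[0.62, -0.61, 0.494], [-0.73, -0.679, 0.079], [0.287, -0.409, -0.866]]
ft_force: [-4.2, -1.4, 4.7]
opening: 0.0111
```

```bash
python3 - <<'E'
from h import *
st()
E
```

```text
t 9.58 plug in port mm [  0.77   0.03 -25.65] ang 34.93 tilt 0.05 F port [-1.4 -0.8  6.3] T port [-0.01  0.68 -0.07] open 11.1 q [  2.4  15.  112.2   8.6  23.2  41.2]
```

Call:
servo_tool --commands '[{"x": 0.2,"y": 0,"z": -0.3,"ax": 0.06,"ay": 0.01,"az": -0.106,"claw": 255},{"x": 0.3,"y": 0,"z": -0.6,"ax": 0.12,"ay": 0.019,"az": -0.211,"claw": 255},{"x": 0.4,"y": 0.1,"z": -1.0,"ax": 0.181,"ay": 0.029,"az": -0.317,"claw": 255},{"x": 0.4,"y": 0.1,"z": -1.0,"ax": 0.181,"ay": 0.029,"az": -0.317,"claw": 255}]'

```text
time: 9.92
eef_pos: [0.627, 0.056, 0.1628]
tool_rot: [[0.362, -0.791, 0.494], [-0.924, -0.373, 0.08], [0.121, -0.486, -0.866]]
ft_force: [-3.3, 0.0, 3.5]
opening: 0.0113
```

```bash
python3 - <<'E'
from h import *
st()
E
```

```text
t 9.92 plug in port mm [  0.8    0.25 -26.84] ang 14.0 tilt 0.03 F port [-1.1  0.6  4.6] T port [-0.07  0.5  -0.15] open 11.3 q [  2.3  15.1 112.2   8.8  23.   61.9]
```

Call:
servo_tool --commands '[{"x": 0.1,"y": 0,"z": -0.4,"ax": 0.06,"ay": 0.01,"az": -0.106,"claw": 255},{"x": 0.3,"y": 0,"z": -0.8,"ax": 0.12,"ay": 0.019,"az": -0.211,"claw": 255},{"x": 0.5,"y": 0.1,"z": -1.2,"ax": 0.181,"ay": 0.029,"az": -0.317,"claw": 255},{"x": 0.7,"y": 0.1,"z": -1.5,"ax": 0.241,"ay": 0.039,"az": -0.423,"claw": 255},{"x": 0.7,"y": 0.1,"z": -1.5,"ax": 0.241,"ay": 0.039,"az": -0.423,"claw": 255}]'

```text
time: 10.33
eef_pos: [0.6276, 0.0562, 0.1614]
tool_rot: [[-0.05, -0.868, 0.494], [-0.991, 0.103, 0.081], [-0.121, -0.486, -0.866]]
ft_force: [-5.0, -1.8, 5.4]
opening: 0.0109
```

```bash
python3 - <<'E'
from h import *
st()
E
```

```text
t 10.33 plug in port mm [  0.65   0.67 -28.38] ang -13.9 tilt 0.06 F port [-1.8 -1.   7.3] T port [-0.12  0.53 -0.15] open 10.9 q [  2.3  15.3 112.3   9.   22.8  89.6]
```

Call:
servo_tool --commands '[{"x": 0.2,"y": 0,"z": -0.3,"ax": 0.06,"ay": 0.01,"az": -0.106,"claw": 255},{"x": 0.4,"y": 0,"z": -0.6,"ax": 0.12,"ay": 0.019,"az": -0.211,"claw": 255},{"x": 0.5,"y": 0,"z": -1.0,"ax": 0.181,"ay": 0.029,"az": -0.317,"claw": 255},{"x": 0.5,"y": 0,"z": -1.0,"ax": 0.181,"ay": 0.029,"az": -0.317,"claw": 255}]'

```text
time: 10.67
eef_pos: [0.6282, 0.0564, 0.1604]
tool_rot: [[-0.356, -0.793, 0.495], [-0.889, 0.451, 0.082], [-0.288, -0.411, -0.865]]
ft_force: [-5.5, -1.1, 4.6]
opening: 0.011
```

```bash
python3 - <<'E'
from h import *
st()
E
```

```text
t 10.67 plug in port mm [  0.78   0.95 -29.52] ang -34.87 tilt 0.13 F port [-2.5 -0.2  6.8] T port [-0.13  0.4   0.05] open 11.0 q [  2.3  15.4 112.3   9.3  22.6 110.3]
```

Call:
servo_tool --commands '[{"x": 0.1,"y": 0,"z": -0.2,"ax": 0.043,"ay": 0.007,"az": -0.0755,"claw": 255},{"x": 0.2,"y": 0,"z": -0.5,"ax": 0.086,"ay": 0.014,"az": -0.151,"claw": 255},{"x": 0.2,"y": 0,"z": -0.5,"ax": 0.086,"ay": 0.014,"az": -0.151,"claw": 255},{"x": 0.2,"y": 0,"z": -0.5,"ax": 0.086,"ay": 0.014,"az": -0.151,"claw": 255}]'

```text
time: 11.0
eef_pos: [0.6283, 0.0564, 0.1599]
tool_rot: [[-0.486, -0.721, 0.495], [-0.799, 0.595, 0.082], [-0.353, -0.356, -0.865]]
ft_force: [-6.0, -0.3, 5.2]
opening: 0.0106
```

```bash
python3 - <<'E'
from h import *
st()
E
```

```text
t 11.0 plug in port mm [  0.7    1.04 -30.06] ang -44.64 tilt 0.14 F port [-2.6  0.7  7.5] T port [ 0.1   0.43 -0.08] open 10.6 q [  2.3  15.4 112.4   9.3  22.6 120.1]
```

Call:
servo_tool --commands '[{"x": 0.1,"y": 0,"z": -0.2,"ax": 0.043,"ay": 0.007,"az": -0.0755,"claw": 255},{"x": 0.2,"y": 0,"z": -0.4,"ax": 0.069,"ay": 0.011,"az": -0.121,"claw": 255},{"x": 0.2,"y": 0,"z": -0.4,"ax": 0.069,"ay": 0.011,"az": -0.121,"claw": 255},{"x": 0.2,"y": 0,"z": -0.4,"ax": 0.069,"ay": 0.011,"az": -0.121,"claw": 255}]'

```text
time: 11.33
eef_pos: [0.6287, 0.0564, 0.1597]
tool_rot: [[-0.581, -0.646, 0.496], [-0.709, 0.701, 0.082], [-0.4, -0.304, -0.865]]
ft_force: [-4.6, 0.5, 4.6]
opening: 0.0108
```

```bash
python3 - <<'E'
from h import *
st()
E
```

```text
t 11.33 plug in port mm [  1.07   1.03 -30.44] ang -52.64 tilt 0.19 F port [-1.6  1.3  6.3] T port [0.16 0.42 0.03] open 10.8 q [  2.3  15.5 112.4   9.4  22.5 128. ]
```

Call:
servo_tool --commands '[{"x": 0.1,"y": 0,"z": -0.2,"ax": 0.026,"ay": 0.004,"az": -0.045,"claw": 255},{"x": 0.2,"y": 0,"z": -0.3,"ax": 0.052,"ay": 0.008,"az": -0.091,"claw": 255},{"x": 0.2,"y": 0,"z": -0.3,"ax": 0.052,"ay": 0.008,"az": -0.091,"claw": 255}]'

```text
time: 11.58
eef_pos: [0.6289, 0.0566, 0.1595]
tool_rot: [[-0.646, -0.58, 0.496], [-0.63, 0.772, 0.082], [-0.431, -0.259, -0.864]]
ft_force: [-5.1, 2.1, 6.3]
opening: 0.0114
```

```bash
python3 - <<'E'
from h import *
st()
E
```

```text
t 11.58 plug in port mm [  1.22   1.24 -30.68] ang -58.76 tilt 0.22 F port [-0.9  2.9  7.8] T port [ 0.17  0.44 -0.02] open 11.4 q [  2.3  15.5 112.4   9.4  22.4 134.1]
```

Call:
servo_tool --commands '[{"x": 0,"y": 0,"z": -0.2,"ax": 0.026,"ay": 0.004,"az": -0.045,"claw": 255},{"x": 0,"y": -0.2,"z": -0.4,"ax": 0.052,"ay": 0.008,"az": -0.091,"claw": 255},{"x": 0,"y": -0.2,"z": -0.4,"ax": 0.052,"ay": 0.008,"az": -0.091,"claw": 255},{"x": 0,"y": -0.2,"z": -0.4,"ax": 0.052,"ay": 0.008,"az": -0.091,"claw": 255}]'

```text
time: 11.92
eef_pos: [0.629, 0.0564, 0.1595]
tool_rot: [[-0.702, -0.51, 0.497], [-0.547, 0.833, 0.082], [-0.456, -0.214, -0.864]]
ft_force: [-5.7, 1.6, 8.0]
opening: 0.0109
```

```bash
python3 - <<'E'
from h import *
st()
d={}
for n in("wrist","side"):
    c=manip.camera(n); d[n]=c
pickle.dump(d,open("d6.pkl","wb"))
a=zoom(d["side"]["color"],280,115,50,60,8)
b=zoom(d["wrist"]["color"],180,130,130,130,4)
cv2.imwrite("pics/sw6.png",np.hstack([a[:480],cv2.resize(b,(400,400),interpolation=cv2.INTER_AREA) if 0 else b[:480,:400]]))
E
```

```text
t 11.92 plug in port mm [  1.36   1.01 -30.77] ang -64.69 tilt 0.28 F port [-0.7  2.5  9.6] T port [ 0.11  0.64 -0.01] open 10.9 q [  2.3  15.5 112.4   9.5  22.3 139.9]
```

View pics/sw6.png

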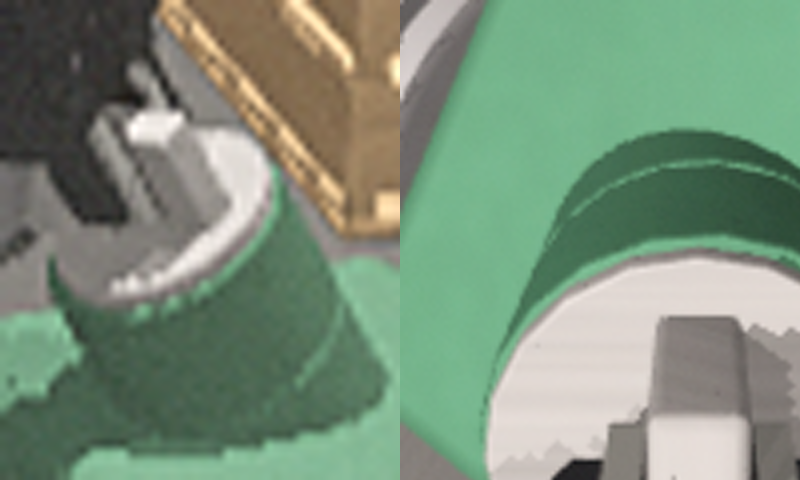

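Call:
servo_tool --commands '[{"x": 0,"y": 0,"z": 0,"ax": 0.026,"ay": 0.004,"az": -0.045,"claw": 255},{"x": 0,"y": 0,"z": 0,"ax": 0.043,"ay": 0.007,"az": -0.0755,"claw": 255},{"x": 0,"y": 0,"z": 0,"ax": 0.043,"ay": 0.007,"az": -0.0755,"claw": 255},{"x": 0,"y": 0,"z": 0,"ax": 0.043,"ay": 0.007,"az": -0.0755,"claw": 255}]'

```text
time: 12.35
eef_pos: [0.629, 0.0561, 0.1595]
tool_rot: [[-0.744, -0.447, 0.497], [-0.472, 0.878, 0.082], [-0.473, -0.174, -0.864]]
ft_force: [-6.6, 0.8, 8.3]
opening: 0.0106
```

```bash
python3 - <<'E'
from h import *
st()
E
```

```text
t 12.35 plug in port mm [  1.42   0.8  -30.74] ang -69.68 tilt 0.28 F port [-1.4  1.8 10.4] T port [0.01 0.68 0.01] open 10.6 q [  2.3  15.5 112.4   9.5  22.3 144.9]
```

Call:
servo_tool --commands '[{"x": 0,"y": 0,"z": 0,"ax": 0,"ay": 0,"az": 0,"claw": 200},{"x": 0,"y": 0,"z": 0,"ax": 0,"ay": 0,"az": 0,"claw": 100},{"x": 0,"y": 0,"z": 0,"ax": 0,"ay": 0,"az": 0,"claw": 0},{"x": 0,"y": 0,"z": 0,"ax": 0,"ay": 0,"az": 0,"claw": 0},{"x": 0,"y": 0,"z": 0,"ax": 0,"ay": 0,"az": 0,"claw": 0},{"x": 0,"y": 0,"z": 0,"ax": 0,"ay": 0,"az": 0,"claw": 0},{"x": -5,"y": -0.8,"z": 8.7,"ax": 0,"ay": 0,"az": 0,"claw": 0},{"x": -15,"y": -2.4,"z": 26,"ax": 0,"ay": 0,"az": 0,"claw": 0},{"x": -30,"y": -4.8,"z": 52,"ax": 0,"ay": 0,"az": 0,"claw": 0},{"x": -30,"y": -4.8,"z": 52,"ax": 0,"ay": 0,"az": 0,"claw": 0}]'

```text
time: 13.18
eef_pos: [0.5987, 0.0508, 0.2151]
tool_rot: [[-0.743, -0.443, 0.501], [-0.468, 0.88, 0.082], [-0.477, -0.174, -0.861]]
ft_force: [0.5, 0.2, 0.2]
opening: 0.0855
```

```bash
python3 - <<'E'
from h import *
st()
d={}
for n in("wrist","side","top"):
    c=manip.camera(n); d[n]=c
pickle.dump(d,open("d7.pkl","wb"))
a=zoom(d["side"]["color"],280,115,50,60,8)
b=zoom(d["top"]["color"],175,110,50,60,8)
cv2.imwrite("pics/sw7.png",np.hstack([a,b])); cv2.imwrite("pics/w7.png",d["wrist"]["color"])
E
```

```text
t 13.18 plug in port mm [ 2.77  0.32 32.77] ang -69.91 tilt 0.54 F port [ 0.6  0.2 -0.1] T port [-0.02  0.2   0.01] open 85.5 q [  1.7   9.2 111.6   7.9  29.1 146.5]
```

View pics/sw7.png

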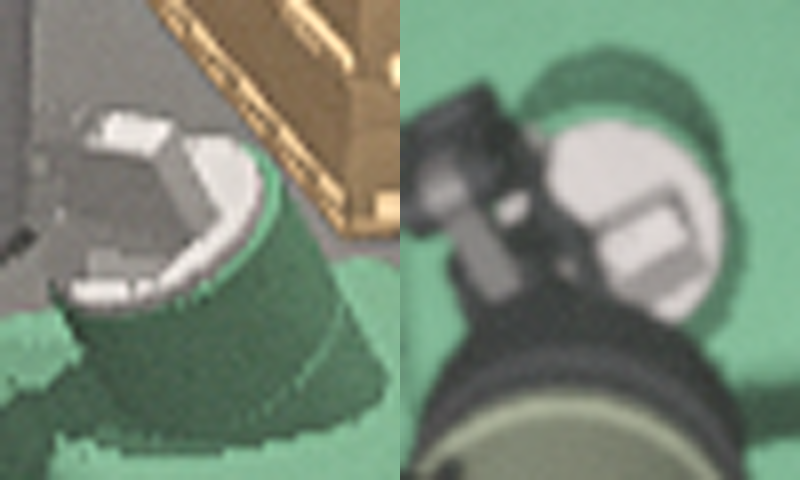

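View pics/w7.png

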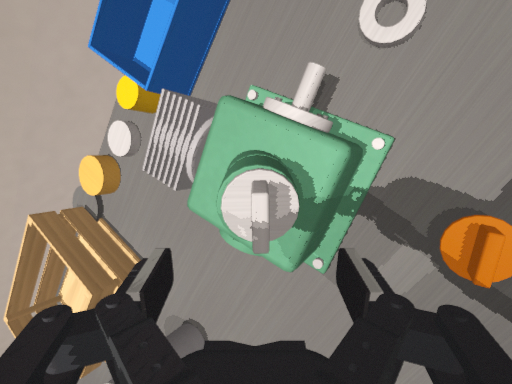

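Call:
servo_tool --commands '[{"x": 0,"y": 0,"z": 0,"ax": -0.603,"ay": -0.098,"az": 1.058,"claw": 0},{"x": 0,"y": 0,"z": 0,"ax": -0.603,"ay": -0.098,"az": 1.058,"claw": 0},{"x": 0,"y": 0,"z": 0,"ax": -0.603,"ay": -0.098,"az": 1.058,"claw": 0},{"x": 0,"y": 0,"z": 0,"ax": -0.603,"ay": -0.098,"az": 1.058,"claw": 0},{"x": 0,"y": 0,"z": 0,"ax": -0.603,"ay": -0.098,"az": 1.058,"claw": 0},{"x": 0,"y": 0,"z": 0,"ax": -0.603,"ay": -0.098,"az": 1.058,"claw": 0},{"x": 0,"y": 0,"z": 0,"ax": -0.603,"ay": -0.098,"az": 1.058,"claw": 0},{"x": 0,"y": 0,"z": 0,"ax": -0.603,"ay": -0.098,"az": 1.058,"claw": 0},{"x": 0,"y": 0,"z": 0,"ax": -0.603,"ay": -0.098,"az": 1.058,"claw": 0},{"x": 0,"y": 0,"z": 0,"ax": -1.206,"ay": -0.195,"az": 2.116,"claw": 0},{"x": 0,"y": 0,"z": 0,"ax": -1.206,"ay": -0.195,"az": 2.116,"claw": 0},{"x": 0,"y": 0,"z": 0,"ax": -1.206,"ay": -0.195,"az": 2.116,"claw": 0},{"x": 0,"y": 0,"z": 0,"ax": -1.206,"ay": -0.195,"az": 2.116,"claw": 0},{"x": 0,"y": 0,"z": 0,"ax": -1.206,"ay": -0.195,"az": 2.116,"claw": 0},{"x": 0,"y": 0,"z": 0,"ax": -1.206,"ay": -0.195,"az": 2.116,"claw": 0},{"x": 0,"y": 0,"z": 0,"ax": -1.206,"ay": -0.195,"az": 2.116,"claw": 0},{"x": 0,"y": 0,"z": 0,"ax": -1.206,"ay": -0.195,"az": 2.116,"claw": 0},{"x": 0,"y": 0,"z": 0,"ax": -1.206,"ay": -0.195,"az": 2.116,"claw": 0},{"x": 0,"y": 0,"z": 0,"ax": -1.206,"ay": -0.195,"az": 2.116,"claw": 0},{"x": 0,"y": 0,"z": 0,"ax": -1.206,"ay": -0.195,"az": 2.116,"claw": 0}]'

```text
time: 15.0
eef_pos: [0.5979, 0.051, 0.208]
tool_rot: [[0.861, -0.138, 0.489], [-0.201, -0.976, 0.079], [0.467, -0.166, -0.869]]
ft_force: [-1.0, -0.2, -0.1]
opening: 0.0854
```

```bash
python3 - <<'E'
from h import *
st()
for n in(-69.7+180,): 
  for h in(0.033,-.0308): print(delta(*target(n,h,off=0)))
d={}
for n in("wrist","side","top"):
    c=manip.camera(n); d[n]=c
pickle.dump(d,open("d8.pkl","wb"))
cv2.imwrite("pics/w8.png",d["wrist"]["color"])
a=zoom(d["side"]["color"],280,115,50,60,8)
b=zoom(d["top"]["color"],175,110,50,60,8)
cv2.imwrite("pics/sw8.png",np.hstack([a,b]))
E
```

```text
t 15.0 plug in port mm [-2.03 -0.5  27.03] ang 70.34 tilt 0.29 F port [-1.  -0.1  0.4] T port [-0.03  0.25 -0.02] open 85.4 q [  1.9   9.7 111.7   7.4  29.2   6.9]
(array([-1.5, -0.3,  6. ]), array([-0.342, -0.06 ,  0.605]))
(array([ 29.9,   4.8, -49.3]), array([-0.342, -0.06 ,  0.605]))
```

View pics/w8.png

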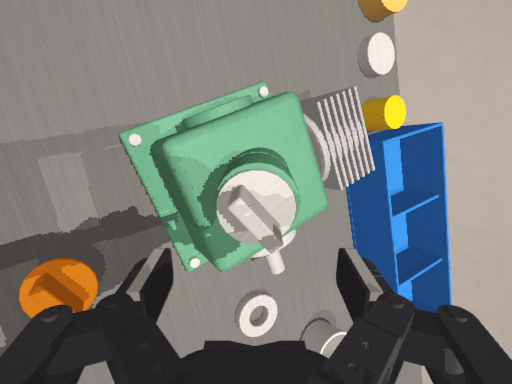

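View pics/sw8.png

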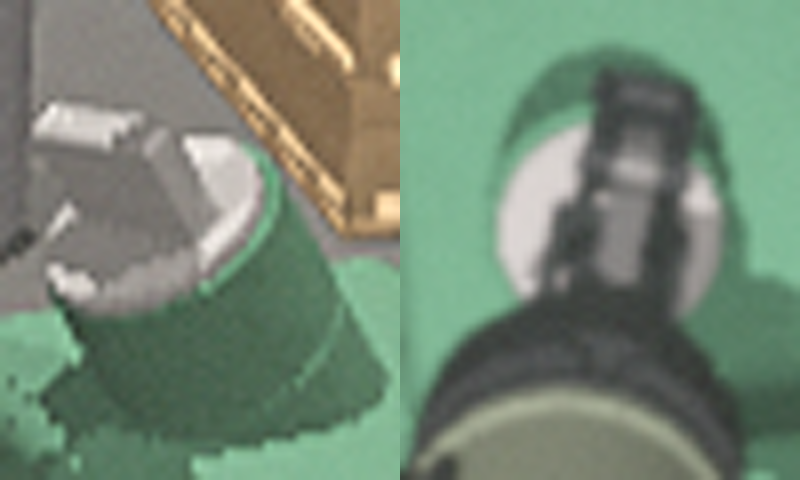

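Call:
servo_tool --commands '[{"x": 0,"y": 0,"z": 3,"ax": -0.06,"ay": -0.01,"az": 0.106,"claw": 0},{"x": 0,"y": 0,"z": 3,"ax": -0.12,"ay": -0.02,"az": 0.212,"claw": 0},{"x": 0,"y": 0,"z": 3,"ax": -0.18,"ay": -0.03,"az": 0.318,"claw": 0},{"x": 0,"y": 0,"z": 3,"ax": -0.24,"ay": -0.04,"az": 0.424,"claw": 0},{"x": 0,"y": 0,"z": 3,"ax": -0.3,"ay": -0.05,"az": 0.53,"claw": 0},{"x": 0,"y": 0,"z": 3,"ax": -0.342,"ay": -0.06,"az": 0.605,"claw": 0},{"x": 14,"y": 2.2,"z": -21.5,"ax": -0.342,"ay": -0.06,"az": 0.605,"claw": 0},{"x": 23,"y": 3.6,"z": -37,"ax": -0.342,"ay": -0.06,"az": 0.605,"claw": 0},{"x": 29.4,"y": 4.8,"z": -48.3,"ax": -0.342,"ay": -0.06,"az": 0.605,"claw": 0},{"x": 29.4,"y": 4.8,"z": -48.3,"ax": -0.342,"ay": -0.06,"az": 0.605,"claw": 0},{"x": 29.4,"y": 4.8,"z": -48.3,"ax": -0.342,"ay": -0.06,"az": 0.605,"claw": 0}]'

```text
time: 16.07
eef_pos: [0.6275, 0.0558, 0.1602]
tool_rot: [[0.749, 0.443, 0.494], [0.467, -0.881, 0.081], [0.471, 0.17, -0.866]]
ft_force: [0.9, -0.8, -0.4]
opening: 0.0855
```

```bash
python3 - <<'E'
from h import *
st()
print(delta(*target(110.3,-.0305,off=0)))
c=manip.camera("wrist"); cv2.imwrite("pics/w9.png",c["color"])
E
```

```text
t 16.07 plug in port mm [  0.64  -0.39 -29.28] ang 109.95 tilt 0.07 F port [ 0.4 -0.9 -0.7] T port [-0.04  0.21 -0.03] open 85.5 q [  2.2  15.4 112.4   9.2  22.7 -34.5]
(array([ 0.3, -0.1, -1.3]), array([-0.004, -0.   ,  0.005]))
```

View pics/w9.png

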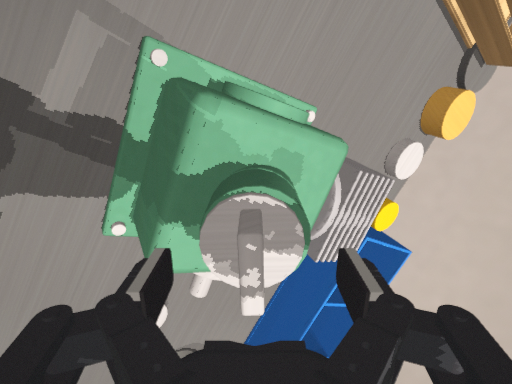

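Call:
servo_tool --commands '[{"x": -0.9,"y": -0.6,"z": -0.8,"ax": 0,"ay": 0,"az": 0,"claw": 0},{"x": -0.9,"y": -0.6,"z": -0.8,"ax": 0,"ay": 0,"az": 0,"claw": 150},{"x": -0.9,"y": -0.6,"z": -0.8,"ax": 0,"ay": 0,"az": 0,"claw": 255},{"x": -0.9,"y": -0.6,"z": -0.8,"ax": 0,"ay": 0,"az": 0,"claw": 255},{"x": -0.9,"y": -0.6,"z": -0.8,"ax": 0,"ay": 0,"az": 0,"claw": 255},{"x": -0.9,"y": -0.6,"z": -0.8,"ax": 0,"ay": 0,"az": 0,"claw": 255},{"x": -0.9,"y": -0.6,"z": -0.8,"ax": 0,"ay": 0,"az": 0,"claw": 255},{"x": -0.9,"y": -0.6,"z": -0.8,"ax": 0,"ay": 0,"az": 0,"claw": 255}]' --grip_force 80

```text
time: 16.78
eef_pos: [0.6265, 0.0552, 0.1607]
tool_rot: [[0.747, 0.443, 0.495], [0.468, -0.88, 0.081], [0.472, 0.171, -0.865]]
ft_force: [-2.7, -0.9, 3.1]
opening: 0.0102
```

```bash
python3 - <<'E'
from h import *
st()
E
```

```text
t 16.78 plug in port mm [-1.000e-02 -9.100e-01 -2.838e+01] ang 110.02 tilt 0.13 F port [-0.9 -0.4  4. ] T port [-0.1   0.52  0.08] open 10.2 q [  2.2  15.2 112.5   9.4  22.6 -34.8]
```

Call:
servo_tool --commands '[{"x": 0,"y": 0,"z": 0,"ax": 0.043,"ay": 0.007,"az": -0.0755,"claw": 255},{"x": 0,"y": 0,"z": 0,"ax": 0.069,"ay": 0.011,"az": -0.121,"claw": 255},{"x": 0,"y": 0,"z": 0,"ax": 0.069,"ay": 0.011,"az": -0.121,"claw": 255},{"x": 0,"y": 0,"z": 0,"ax": 0.069,"ay": 0.011,"az": -0.121,"claw": 255}]'

```text
time: 17.12
eef_pos: [0.6263, 0.0551, 0.1605]
tool_rot: [[0.802, 0.335, 0.495], [0.341, -0.936, 0.081], [0.491, 0.104, -0.865]]
ft_force: [-5.5, -1.3, 4.7]
opening: 0.0106
```

```bash
python3 - <<'E'
from h import *
st()
E
```

```text
t 17.12 plug in port mm [ -0.27  -0.93 -28.41] ang 102.05 tilt 0.13 F port [-2.5 -0.4  6.9] T port [-0.08  0.7  -0.1 ] open 10.6 q [  2.2  15.2 112.6   9.3  22.5 -26.8]
```

Call:
servo_tool --commands '[{"x": 0,"y": 0,"z": 0,"ax": 0.043,"ay": 0.007,"az": -0.0755,"claw": 255},{"x": 0,"y": 0,"z": 0,"ax": 0.086,"ay": 0.014,"az": -0.151,"claw": 255},{"x": 0,"y": 0,"z": 0,"ax": 0.086,"ay": 0.014,"az": -0.151,"claw": 255},{"x": 0,"y": 0,"z": 0,"ax": 0.086,"ay": 0.014,"az": -0.151,"claw": 255}]'

```text
time: 17.45
eef_pos: [0.6268, 0.0552, 0.1608]
tool_rot: [[0.847, 0.191, 0.496], [0.175, -0.981, 0.081], [0.502, 0.018, -0.864]]
ft_force: [-4.5, -0.4, 5.1]
opening: 0.0105
```

```bash
python3 - <<'E'
from h import *
st()
d={}
for n in("wrist","side"):
    c=manip.camera(n); d[n]=c
pickle.dump(d,open("d10.pkl","wb"))
a=zoom(d["side"]["color"],280,115,50,60,8)
b=zoom(d["wrist"]["color"],180,150,100,120,4)
cv2.imwrite("pics/sw10.png",np.hstack([a,b]))
E
```

```text
t 17.45 plug in port mm [  0.18  -1.   -28.41] ang 92.12 tilt 0.18 F port [-1.4  0.3  6.7] T port [-0.03  0.57 -0.24] open 10.5 q [  2.2  15.2 112.5   9.3  22.5 -16.7]
```

View pics/sw10.png

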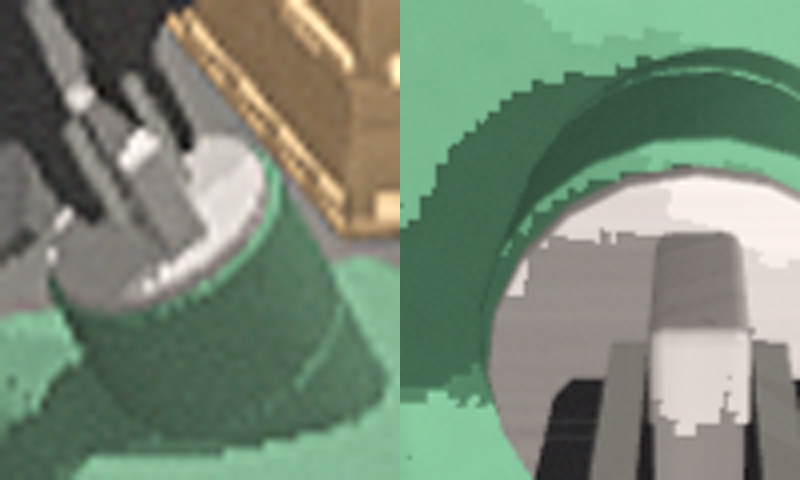

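Call:
servo_tool --commands '[{"x": 0,"y": 0,"z": 0,"ax": 0.03,"ay": 0.005,"az": -0.053,"claw": 255},{"x": 0,"y": 0,"z": 0,"ax": 0.06,"ay": 0.01,"az": -0.106,"claw": 255},{"x": 0,"y": 0,"z": 0,"ax": 0.06,"ay": 0.01,"az": -0.106,"claw": 255},{"x": 0,"y": 0,"z": 0,"ax": 0.06,"ay": 0.01,"az": -0.106,"claw": 255}]'

```text
time: 17.88
eef_pos: [0.627, 0.0551, 0.1609]
tool_rot: [[0.863, 0.091, 0.496], [0.059, -0.995, 0.079], [0.501, -0.039, -0.864]]
ft_force: [-4.0, -0.8, 5.6]
opening: 0.0107
```

```bash
python3 - <<'E'
from h import *
st()
E
```

```text
t 17.88 plug in port mm [  0.4   -1.13 -28.42] ang 85.41 tilt 0.19 F port [-0.7 -0.2  6.9] T port [0.01 0.48 0.86] open 10.7 q [  2.2  15.2 112.5   9.   22.5  -9.8]
```

Call:
servo_tool --commands '[{"x": 0,"y": 0,"z": 0,"ax": 0,"ay": 0,"az": 0,"claw": 255},{"x": 0,"y": 0,"z": 0,"ax": 0,"ay": 0,"az": 0,"claw": 255}]'

```text
time: 18.05
eef_pos: [0.627, 0.0552, 0.1609]
tool_rot: [[0.863, 0.091, 0.496], [0.059, -0.995, 0.079], [0.501, -0.039, -0.864]]
ft_force: [-3.7, -1.2, 4.9]
opening: 0.0106
```

```bash
python3 - <<'E'
from h import *
st()
E
```

```text
t 18.05 plug in port mm [  0.4   -1.11 -28.43] ang 85.42 tilt 0.19 F port [-0.9 -0.6  6.1] T port [0.04 0.46 0.77] open 10.6 q [  2.2  15.2 112.5   9.   22.5  -9.8]
```

Call:
servo_tool --commands '[{"x": 0,"y": 0,"z": 0,"ax": 0.017,"ay": 0.003,"az": -0.03,"claw": 255},{"x": 0,"y": 0,"z": 0,"ax": 0.017,"ay": 0.003,"az": -0.03,"claw": 255},{"x": 0,"y": 0,"z": 0,"ax": 0.017,"ay": 0.003,"az": -0.03,"claw": 255}]'

```text
time: 18.3
eef_pos: [0.6271, 0.0551, 0.1609]
tool_rot: [[0.866, 0.062, 0.496], [0.026, -0.997, 0.079], [0.499, -0.055, -0.865]]
ft_force: [-3.7, 0.1, 5.2]
opening: 0.0106
```

```bash
python3 - <<'E'
from h import *
st()
E
```

```text
t 18.3 plug in port mm [  0.39  -1.15 -28.42] ang 83.54 tilt 0.19 F port [-0.6  0.6  6.3] T port [0.11 0.43 1.2 ] open 10.6 q [  2.3  15.2 112.5   8.9  22.5  -7.8]
```

Call:
servo_tool --commands '[{"x": 0,"y": 0,"z": 0,"ax": -0.012,"ay": -0.002,"az": 0.02,"claw": 200},{"x": 0,"y": 0,"z": 0,"ax": -0.012,"ay": -0.002,"az": 0.02,"claw": 100},{"x": 0,"y": 0,"z": 0,"ax": -0.012,"ay": -0.002,"az": 0.02,"claw": 0},{"x": 0,"y": 0,"z": 0,"ax": 0,"ay": 0,"az": 0,"claw": 0},{"x": 0,"y": 0,"z": 0,"ax": 0,"ay": 0,"az": 0,"claw": 0},{"x": 0,"y": 0,"z": 0,"ax": 0,"ay": 0,"az": 0,"claw": 0},{"x": -5,"y": -0.8,"z": 8.7,"ax": 0,"ay": 0,"az": 0,"claw": 0},{"x": -15,"y": -2.4,"z": 26,"ax": 0,"ay": 0,"az": 0,"claw": 0},{"x": -35,"y": -5.6,"z": 61,"ax": 0,"ay": 0,"az": 0,"claw": 0},{"x": -70,"y": -10,"z": 80,"ax": 0,"ay": 0,"az": 0,"claw": 0},{"x": -110,"y": -10,"z": 90,"ax": 0,"ay": 0,"az": 0,"claw": 0},{"x": -150,"y": -10,"z": 95,"ax": 0,"ay": 0,"az": 0,"claw": 0},{"x": -150,"y": -10,"z": 95,"ax": 0,"ay": 0,"az": 0,"claw": 0}]'

```text
time: 19.38
eef_pos: [0.4702, 0.0451, 0.2561]
tool_rot: [[0.868, 0.055, 0.494], [0.018, -0.997, 0.08], [0.497, -0.06, -0.866]]
ft_force: [-0.1, 1.0, 0.5]
opening: 0.0853
```

```bash
python3 - <<'E'
from h import *
st()
d={}
for n in("wrist","side","top"):
    c=manip.camera(n); d[n]=c
pickle.dump(d,open("d11.pkl","wb"))
a=zoom(d["side"]["color"],280,115,50,60,8)
b=zoom(d["top"]["color"],175,110,50,60,8)
cv2.imwrite("pics/sw11.png",np.hstack([a,b])); cv2.imwrite("pics/t11.png",d["top"]["color"])
# model overlay
th=np.linspace(0,2*np.pi,200); P=np.array([.6335,.0566,.1497]); R=Rport(YAW)
x0,y0,w,h,k=280,115,50,60,10
a=zoom(d["side"]["color"],x0,y0,w,h,k)
for hz,r,col in((0,.034,(0,0,255)),(0,.031,(255,0,0)),(.006,.031,(0,255,255))):
    C=P+hz*R[:,2]+r*(np.cos(th)[:,None]*R[:,0]+np.sin(th)[:,None]*R[:,1])
    cv2.polylines(a,[np.int32((proj(d["side"],C)-[x0,y0]+.5)*k)],True,col,1)
cv2.imwrite("pics/s11o.png",a)
E
```

```text
t 19.38 plug in port mm [-87.6   14.1  132.24] ang 83.04 tilt 0.05 F port [0.3 1.  0.4] T port [-0.02  0.26 -0.01] open 85.3 q [  1.5  -5.3 120.1   6.6  35.5  -5.1]
```

View pics/sw11.png

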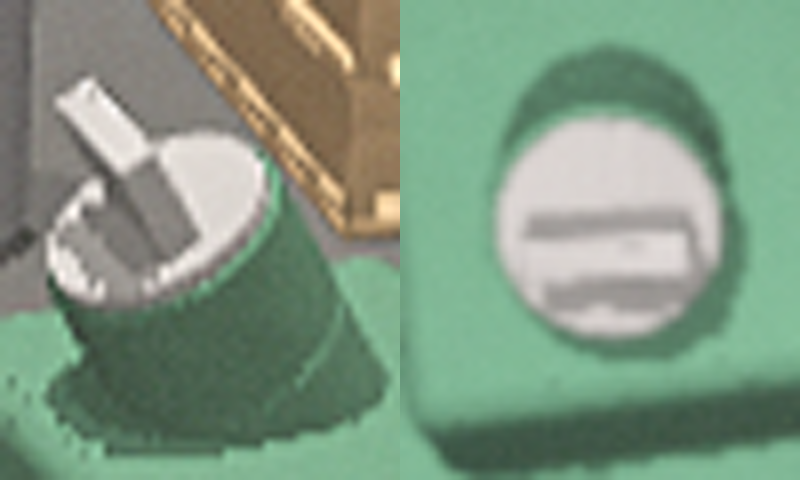

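View pics/s11o.png

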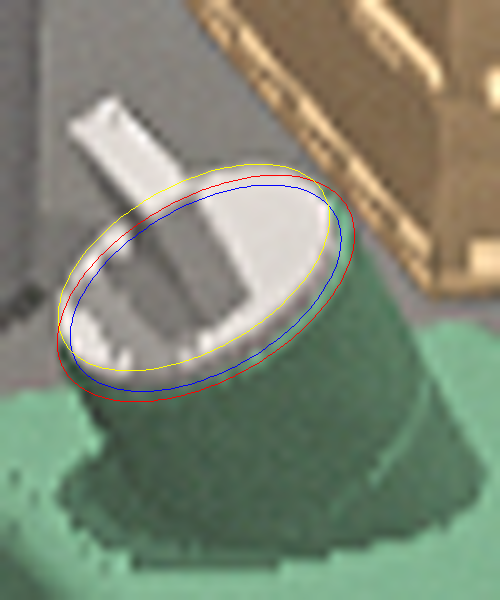

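View pics/t11.png

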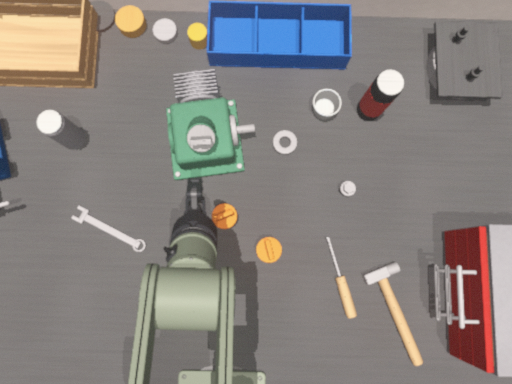

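```bash
python3 - <<'E'
from workcell import manip
print(manip.close_job())
E
```

```text
the job is handed in; nothing more can be done
None
```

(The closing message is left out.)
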